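# Unclip the billet case, fold up the casting box and charge it

### The job

Get the glass casting box ready for the kiln: take the cover off the billet case by squeezing its two snap tabs together (do not force it), fold all four hinged walls of the casting box fully upright, and put every billet from the case inside the box, each resting on its floor and none on top of another. Then clip the cover back onto the emptied case, fully home with both tabs caught, and leave the other things on the bench alone.

Things in the scene. Friction and masses are not known exactly. Their poses are not given: they have to be found in the camera images.
- case: billet case: aluminium tray, fixed. Plate 188 x 58 x 4 mm, underside 8 mm and top 12 mm above the bench, on two cross feet; its long edges overhang and the cover's hooks catch under them. A curb, top 22 mm above the bench, encloses a floor 179 x 41 mm where the billets stand in a row along x. Origin on the bench under its middle; x along the length
- cover: clip-on cover: grey plastic hood 198 mm long (x), 53 mm wide, 46 at the top, 67 high, open below, 0.23 kg. Origin mid-underside, level with the lower edges of its end walls, on which it stands by itself. Clipped on, its origin is 1.5 mm above the case's, axes alike or half a turn apart; play about 1 mm in y, 2 mm in x. Lift it 60 mm to clear standing billets. A snap tab on either long side
- tab_left (a joint): snap tab on the cover's +y side, rad: 0 at rest, hook closed; 0.2 fully squeezed in (stop). A rocker 22 mm wide: pressing its thumb pad inwards swings its hook 5 mm out from under the case's plate. Spring: 2.5 N at the pad to start, 7 N fully in; it swings back when let go. To refit the cover, lower it with both tabs held in, then let go
- tab_right (a joint): the same tab on the -y side of the cover: 0 at rest, 0.2 fully squeezed in
- tab_left_pad (a point): middle of the outer face of the left thumb pad, 22 mm long (cover's x), 10 mm high; 34 mm from the cover's middle plane, 51.5 mm above its origin. The two pads are squeezed together across the hood: 68 mm apart at rest, about 61 mm squeezed; held so, the cover is lifted by them
- tab_right_pad (a point): the same point of the right tab
- mould: the casting box: a dark steel base plate 80 x 126 x 14 mm, fixed on the bench, with four steel walls hinged along its edges, folded out more or less flat at the start. Origin on the bench under its middle; x across the short side, y along the long side. With all walls up the inside measures 82 x 128 mm; its floor, the top of the base plate, is 14 mm above the bench
- wall_far (a joint): hinge of wall_far, a long wall (124 mm) on the casting box's +x side, 4 mm thick: 0 folded out flat, 1.571 upright (stop). It stays at any angle (stiff hinge, 0.06 N m)
- wall_far_lug (a point): grip point of wall_far's lifting lug, 49 mm from the hinge. The wall is 36 mm high; the lug, 36 mm wide and 4 thick, stands out from the middle of its free edge, 36 to 56 mm from the hinge. Hinge line 43 mm from the box's middle, 13 mm above the bench. Pinched by its two side edges, the lug turns between the fingers as it is carried round the hinge
- wall_left (a joint): hinge of wall_left, an end wall (90 mm) on the casting box's +y side, 4 mm thick: 0 folded out flat, 1.571 upright (stop). It stays at any angle (stiff hinge, 0.06 N m)
- wall_left_lug (a point): grip point of wall_left's lifting lug, 49 mm from the hinge. The wall is 36 mm high; the lug, 36 mm wide and 4 thick, stands out from the middle of its free edge, 36 to 56 mm from the hinge. Hinge line 66 mm from the box's middle, 13 mm above the bench. Pinched by its two side edges, the lug turns between the fingers as it is carried round the hinge
- wall_near (a joint): hinge of wall_near, a long wall (124 mm) on the casting box's -x side, 4 mm thick: 0 folded out flat, 1.571 upright (stop). It stays at any angle (stiff hinge, 0.06 N m)
- wall_near_lug (a point): grip point of wall_near's lifting lug, 49 mm from the hinge. The wall is 36 mm high; the lug, 36 mm wide and 4 thick, stands out from the middle of its free edge, 36 to 56 mm from the hinge. Hinge line 43 mm from the box's middle, 13 mm above the bench. Pinched by its two side edges, the lug turns between the fingers as it is carried round the hinge
- wall_right (a joint): hinge of wall_right, an end wall (90 mm) on the casting box's -y side, 4 mm thick: 0 folded out flat, 1.571 upright (stop). It stays at any angle (stiff hinge, 0.06 N m)
- wall_right_lug (a point): grip point of wall_right's lifting lug, 49 mm from the hinge. The wall is 36 mm high; the lug, 36 mm wide and 4 thick, stands out from the middle of its free edge, 36 to 56 mm from the hinge. Hinge line 66 mm from the box's middle, 13 mm above the bench. Pinched by its two side edges, the lug turns between the fingers as it is carried round the hinge
- billet_0: a glass casting billet, a rounded square bar 24 x 24 x 46 mm, about 0.07 kg, standing under the cover at the start (absent in some runs). Origin at its centre, z along its length
- billet_1: a glass casting billet, a rounded square bar 24 x 24 x 46 mm, about 0.07 kg, standing under the cover at the start (absent in some runs). Origin at its centre, z along its length
- billet_2: a glass casting billet, a rounded square bar 24 x 24 x 46 mm, about 0.07 kg, standing under the cover at the start (absent in some runs). Origin at its centre, z along its length
- billet_3: a glass casting billet, a rounded square bar 24 x 24 x 46 mm, about 0.07 kg, standing under the cover at the start (absent in some runs). Origin at its centre, z along its length
- mug: the mug lying or standing about on the bench; not part of the job
- steel_cup: the small dark steel cup lying or standing about on the bench; not part of the job
- spanner_17: the open-ended spanner lying or standing about on the bench; not part of the job
- colour_rod_0: the longer glass rod (170 mm) lying or standing about on the bench; not part of the job
- colour_rod_1: the shorter glass rod (150 mm) lying or standing about on the bench; not part of the job

How it is judged:
On the way, in this order (a step that is already met when the one before it is completed fails the run):
1. both snap tabs are squeezed in (more than 0.1 rad each) while the cover is still down on the case (value of joint each of tab_left, tab_right above 0.1 rad and distance between cover and case below 0.008 m), for 0.05 s.
2. the cover is off the case (its origin more than 80 mm from the case's) (distance between cover and case above 0.08 m), for 0.2 s.
At the end, for the whole second after the job is handed in: Walls within 0.12 rad of upright; billets at rest in the box (centres within 34 mm across, 56 mm along of the floor's middle, 8 to 30 mm above it); cover on the case within 5 mm and 0.05 rad, origin -1 to 4 mm above the case's, level, tabs below 0.05 rad (value of joint each of wall_far, wall_left, wall_near, wall_right above 1.45 rad and x of billet_0 in the frame of mould between -0.034 and 0.034 m and y of billet_0 in the frame of mould between -0.056 and 0.056 m and z of billet_0 in the frame of mould between 0.022 and 0.042 m and linear speed of each of billet_0, billet_1, billet_2, billet_3, cover below 0.02 m/s and x of billet_1 in the frame of mould between -0.034 and 0.034 m and y of billet_1 in the frame of mould between -0.056 and 0.056 m and z of billet_1 in the frame of mould between 0.022 and 0.042 m and x of billet_2 in the frame of mould between -0.034 and 0.034 m and y of billet_2 in the frame of mould between -0.056 and 0.056 m and z of billet_2 in the frame of mould between 0.022 and 0.042 m and x of billet_3 in the frame of mould between -0.034 and 0.034 m and y of billet_3 in the frame of mould between -0.056 and 0.056 m and z of billet_3 in the frame of mould between 0.022 and 0.042 m and horizontal distance between cover and case below 0.005 m and z of cover in the frame of case between -0.001 and 0.004 m and angle between cover's own z axis and vertical below 0.04 rad and angle between the x axis of cover and the x axis of case, either way round below 0.05 rad and value of joint each of tab_left, tab_right below 0.05 rad); the robot touches nothing.
It fails at once if the mug is pushed more than 3 cm (distance of mug from where it was at the start of the episode above 0.03 m).
It fails at once if the steel cup is pushed more than 3 cm (distance of steel_cup from where it was at the start of the episode above 0.03 m).
It fails at once if the spanner 17 is pushed more than 3 cm (distance of spanner_17 from where it was at the start of the episode above 0.03 m).
It fails at once if the colour rod 0 is pushed more than 3 cm (distance of colour_rod_0 from where it was at the start of the episode above 0.03 m).
It fails at once if the colour rod 1 is pushed more than 3 cm (distance of colour_rod_1 from where it was at the start of the episode above 0.03 m).
Of billet_0, billet_1, billet_2, billet_3 only 2 to 4 are there at a start; the rules pass over those that are not, and their reading is None.
At some moment in a run one of billet_0, billet_1, billet_2, billet_3 may be knocked a few centimetres aside while the robot is not near it.
Once in a run the grip may slacken for a moment while it holds something.
It also fails if it takes over 210 s, if anything falls off the work surface, if the arm or the gripper's body presses on something with over 40 N, if the wrist force passes 120 N, or if a joint passes its speed limit or range.

### The arm

A 6-joint arm with a two-finger parallel gripper is mounted at the origin on a cart in front of the work surface, level with it; the furniture and walls round the work are solid. World frame = base frame: x ahead of the robot, y to its left, z up, the work surface at z = 0. Lengths are in m, angles in rad, forces in N, time in s.
With the tool pointing down it reaches from about 0.275 to 0.775 m from the base axis. Payload 14.6 kg.
Tool frame: the origin (TCP) lies between the finger pads; the fingertips stand 19 mm ahead of it and the grasp point (between the pads) is the TCP (arm.tips_ahead is the distance from the TCP to the fingertips, in m); z points along the fingers, y is the direction in which the jaws open and shut (so a half turn about z gives the same grasp; the last joint's range is limited). The gripper opens to 85 mm and grips with 20 to 120 N. Pads are 22 mm wide; open, the fingers measure 114 mm over their backs; the gripper's body (76 mm by 85 mm) begins 54 mm behind the grasp point. The pads swing forward as they close: fully open they stand 13 mm farther back than shut.
Start: joints at [1.09, 0.263, -0.048, 1.259, 0, 1.415], TCP at [0.168, 0.497, 0.25] pointing down, gripper open.
Joint ranges: [-2.65, 2.65], [-0.89, 1.7], [-1.18, 1.37], [-2.13, 2.11], [-1.35, 1.29], [-3.14, 3.14]. Speed limits (rad/s): [1.89, 1.89, 2.57, 2.79, 3.14, 3.14].

### API

Orientations are given as a unit quaternion [w, x, y, z].
In Python, from workcell import arm, viewer, sign_off, finder gives the robot as it stands. The module is installed in compiled form; this text tells all that it offers.
- The arm moves only by the tool arm_command, never from a script. Its argument "plan" is a list of rows, each a list of 7 numbers: the shift along the tool's x, y, z in mm, then the turn, a rotation vector about the tool's x, y, z in degrees, then the finger opening in mm, from 0 to 85.4. In form: [[tx, ty, tz, wx, wy, wz, claw], ...]. A call has 1 to 10 rows; each row is the pose to reach, as a shift and turn from the pose commanded when the call began, along the tool's axes at that moment; what a row does not reach only later rows make up. A row lasts 1/12 s, in which the tool goes at most 41.7 mm and 7.16 degrees, less where a joint would pass 70% of its speed; a pose out of reach is approached as far as the arm can. A call with a gripper value outside its range is refused whole. The fingers move at their own pace and stop on an object; "force" is the grip in N (left out, the last holds). Time passes only in rows, so rows that repeat a pose let the fingers close. It gives the time, the measured TCP pose, the force and the opening at its end, in the units of the state.
- arm.read_state(): the state, without advancing time (a new reading comes with each control period).
- viewer.capture(name): name is "scene" or "top" or "wrist"; returns (picture, depth): 384x512x3 uint8, blue, green, red; 384x512 float32, m along the optical axis (not along the pixel's ray), 0 where there is no reading.
- viewer.camera_model(name): a dict with "fx", "fy", "cx", "cy" (pixels), "k1" (the pictures are not rectified: a ray, as slopes to the right and down, at radius r is drawn at 1 + k1 r^2 times it, then the intrinsics apply), "extrinsics" (4x4, takes a point from camera to world coordinates). Camera axes: x right, y down, z forward; pixel columns grow to the right and rows downward; lengths in m; the calibration is good to about 2 mm. A picture is of the moment at which its call begins: read the wrist's pose just before it. camera_model takes no time and is no camera call; for the wrist camera it gives the pose at the moment of the call.
- sign_off(): hands the job in, once; it reports no verdict.
Trained networks look in the newest picture that a camera, given by its name, has taken for a name from the list of things; names that differ only in an ending like _2 or _b are one class to them, and where a whole thing is asked for, a point or a joint stands for the part that bears it (a point fixed in the world has none). Each returns a list of dicts, best first, with "p" (0 to 1); they miss things now and then, are a little off and sometimes report something else, mostly with a low value. They report only what shows in the picture. A call takes as long as a camera call.
- finder.boxes_of(camera, thing): "at" ([column, row] in pixels, amid what is visible of it).
- finder.landmark_of(camera, thing): "at" ([column, row] in pixels: a listed point, or the origin of a listed thing).
The state is a dict: "clock": time; "joint_positions": joint angles; "joint_vel": joint speeds; "joint_torque": joint torques, N m; "eef_pos": TCP position; "tcp_rot": TCP orientation; "wrist_force": force on the tool from outside, world axes, zero at the start; "moment": the same for the moment, N m; "grip_width": finger opening in m.
Only numpy, scipy, OpenCV 4.12 (cv2) and the standard library are available. Lean on these libraries where they do the work, as an engineer would, in place of code of your own. Each camera call takes 0.05 s, during which the arm holds its last target. There are 200 camera calls.

## Working session

There is one attempt and no reset: what is moved stays moved. The work goes in short steps, Python scripts to look and compute and a tool call to move; the robot and the scene stay as the last step left them, time stands still between calls to the robot, and variables do not carry over. Pictures are saved under pics/ and viewed, about 12 in all and at most 16, crops included, and the job is handed in when it is done.

Besides the shell and the picture viewer there is one more tool, called after "Emit:" by a JSON object that holds its "api" and its "payload", one argument or row to a line. arm_command: Moves the arm, as the interface text tells. Its arguments: {"type":"object","properties":{"plan":{"type":"array"},"force":{"type":"number"}},"required":["plan"]}

```bash
mkdir -p pics; cat > h.py <<'E'
import numpy as np, cv2
from scipy.spatial.transform import Rotation as R
from workcell import arm, viewer, sign_off, finder
def K(m): return np.array([[m['fx'],0,m['cx']],[0,m['fy'],m['cy']],[0,0,1.]])
def ray(m,px):
    d=np.array([(px[0]-m['cx'])/m['fx'],(px[1]-m['cy'])/m['fy']]); u=d.copy()
    for _ in range(20): u=d/(1+m['k1']*(u@u))
    return np.array([u[0],u[1],1.])
def at_z(m,px,z):
    T=np.array(m['extrinsics']); d=T[:3,:3]@ray(m,px); o=T[:3,3]
    return o+d*(z-o[2])/d[2]
def proj(m,P):
    T=np.linalg.inv(np.array(m['extrinsics'])); p=T[:3,:3]@np.asarray(P)+T[:3,3]
    u=p[:2]/p[2]; u=u*(1+m['k1']*(u@u)); return np.array([m['fx']*u[0]+m['cx'],m['fy']*u[1]+m['cy']])
def cloud(m,D):
    T=np.array(m['extrinsics']); h,w=D.shape
    v,u=np.mgrid[:h,:w]; d=np.stack([(u-m['cx'])/m['fx'],(v-m['cy'])/m['fy']],-1); x=d.copy()
    for _ in range(20): x=d/(1+m['k1']*(x**2).sum(-1,keepdims=True))
    P=np.concatenate([x,np.ones((h,w,1))],-1)*D[...,None]
    W=P@T[:3,:3].T+T[:3,3]; W[D<=0]=np.nan; return W
def rot(): 
    s=arm.read_state(); q=s['tcp_rot']; return R.from_quat([q[1],q[2],q[3],q[0]]),np.array(s['eef_pos'])
def shift(target):
    r,p=rot(); return np.round(r.inv().apply(np.array(target)-p)*1000,1)
E
cat > a.py <<'E'
from h import *
s=arm.read_state(); print(s['clock'],np.round(s['eef_pos'],4),np.round(s['tcp_rot'],4),s['grip_width'])
for c in ['scene','top']:
    im,D=viewer.capture(c); m=viewer.camera_model(c); cv2.imwrite(f'pics/{c}0.png',im); np.save(f'{c}0.npy',D)
    print(c,np.round(np.array(m['extrinsics'])[:3],3).tolist())
for n,z in [('case',0),('cover',.0015),('tab_left_pad',.053),('tab_right_pad',.053),('mould',0),('wall_far_lug',.013),('wall_left_lug',.013),('wall_near_lug',.013),('wall_right_lug',.013),('mug',.03),('steel_cup',.03),('spanner_17',0.005),('colour_rod_0',.005),('colour_rod_1',.005)]:
    for o in finder.landmark_of('top',n)[:2]:
        print(n,np.round(o['at']),round(o['p'],2),np.round(at_z(m,o['at'],z),3))
E
python3 a.py; python3 -c "
import cv2,numpy as np
a=cv2.imread('pics/scene0.png');b=cv2.imread('pics/top0.png')
cv2.imwrite('pics/both0.png',np.hstack([a,b])[:, :])"
```

```text
0.0 [0.1679 0.4971 0.2498] [-2.000e-04  1.622e-01  9.868e-01 -5.000e-04] 0.08544924783522592
scene [[-0.762, -0.452, 0.464, -0.283], [-0.647, 0.546, -0.532, 0.887], [-0.013, -0.706, -0.708, 1.313]]
top [[0.012, -0.998, 0.062, 0.434], [-1.0, -0.011, 0.016, -0.03], [-0.015, -0.062, -0.998, 1.21]]
case [272. 193.] 0.49 [ 0.498 -0.053  0.   ]
cover [274. 187.] 0.57 [ 0.518 -0.056  0.002]
tab_left_pad [266. 184.] 0.57 [ 0.522 -0.032  0.053]
tab_right_pad [287. 190.] 0.4 [ 0.506 -0.094  0.053]
mould [351. 186.] 0.87 [ 0.523 -0.295  0.   ]
mould [272. 194.] 0.56 [ 0.496 -0.053  0.   ]
wall_far_lug [358. 156.] 0.95 [ 0.617 -0.316  0.013]
wall_left_lug [315. 184.] 0.97 [ 0.528 -0.184  0.013]
wall_left_lug [264. 184.] 0.66 [ 0.527 -0.027  0.013]
wall_near_lug [350. 219.] 0.56 [ 0.42  -0.291  0.013]
wall_right_lug [388. 193.] 0.71 [ 0.503 -0.405  0.013]
wall_right_lug [317. 242.] 0.29 [ 0.349 -0.188  0.013]
mug [353. 189.] 0.74 [ 0.513 -0.295  0.03 ]
mug [157. 170.] 0.68 [0.562 0.303 0.03 ]
steel_cup [315. 150.] 0.93 [ 0.632 -0.18   0.03 ]
steel_cup [350. 219.] 0.33 [ 0.422 -0.286  0.03 ]
spanner_17 [313. 241.] 0.89 [ 0.351 -0.177  0.005]
colour_rod_0 [123. 146.] 0.65 [0.641 0.416 0.005]
colour_rod_0 [131. 134.] 0.63 [0.679 0.394 0.005]
colour_rod_1 [123. 146.] 0.65 [0.641 0.416 0.005]
colour_rod_1 [131. 134.] 0.63 [0.679 0.394 0.005]
```

View pics/top0.png

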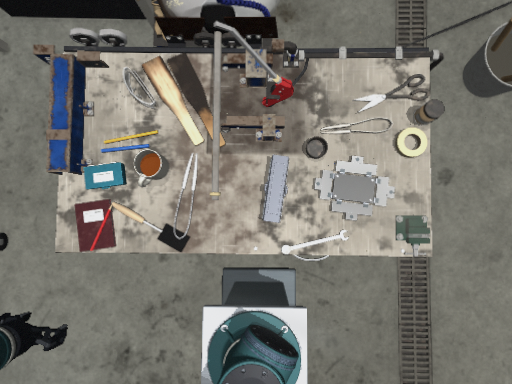

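View pics/scene0.png

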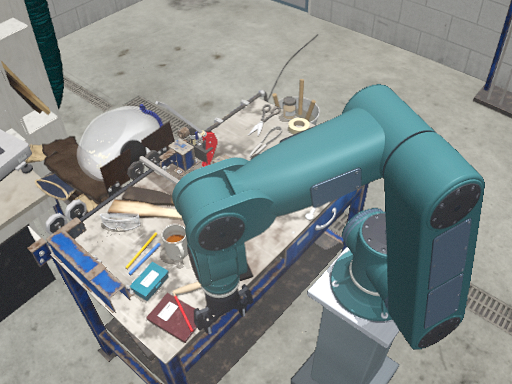

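```bash
cat > b.py <<'E'
from h import *
m=viewer.camera_model('top'); D=np.load('top0.npy'); W=cloud(m,D); z=W[...,2]
reg=(W[...,0]>.35)&(W[...,0]<.68)&(W[...,1]>-.14)&(W[...,1]<.02)
for lo in (.015,.045,.06):
    P=W[reg&(z>lo)&(z<.09)][:,:2].astype(np.float32); print(lo,len(P),cv2.minAreaRect(P*1000))
print('cover top z',np.nanpercentile(z[reg],[50,90,98]))
reg=(W[...,0]>.38)&(W[...,0]<.66)&(W[...,1]>-.44)&(W[...,1]<-.15)
P=W[reg&(z>.008)&(z<.06)]; print('mould',len(P),cv2.minAreaRect(P[:,:2].astype(np.float32)*1000))
for n,px in dict(far=(358,156),left=(315,184),near=(350,219),right=(388,193),mid=(355,187)).items():
    print(n,W[px[1],px[0]].round(3))
print('bench z',np.nanmedian(z[205:215,225:250]))
# coarse height map cm, rows x from .75 to .27 ; cols y from .30 to -.45
for x in np.arange(.78,.26,-.03):
    print(f'{x:.2f}',' '.join(f'{100*np.nanmax(z[(abs(W[...,0]-x)<.016)&(abs(W[...,1]-y)<.016)],initial=-.01):4.0f}' for y in np.arange(.30,-.46,-.03)))
E
python3 b.py
```

```text
0.015 1282 ((537.52685546875, -59.38265609741211), (76.94357299804688, 254.77047729492188), 89.90296173095703)
0.045 1194 ((537.6277465820312, -60.24507141113281), (255.1675262451172, 75.08116149902344), 0.6404512524604797)
0.06 1109 ((537.6234741210938, -59.87451171875), (255.1665496826172, 74.19867706298828), 0.6387397646903992)
cover top z [0.00095396 0.06908931 0.07327981]
mould 3153 ((520.296875, -295.9140930175781), (287.58935546875, 278.9694519042969), 89.90644836425781)
far [ 0.614 -0.313  0.021]
left [ 0.527 -0.182  0.019]
near [ 0.421 -0.288  0.024]
right [ 0.502 -0.405  0.015]
mid [ 0.519 -0.306  0.012]
bench z 0.00016120775199413018
0.78    4    2    2    2    2    2    7    1    1    0    1   12   16   16   12    1    1    0    1    1    1    2    2    2    0    1
0.75    0    2    2    2    2    2    7    0    1    1    1    3    0    1    0    1    0    1    1    0    1    2    1    1    1    1
0.72    0    0    2    2    2    2    7    9    9    9    9   10   10    8    0    1    1    1    2    1    2    2    2    2    2    1
0.69    1    1    1    2    2    2    7   
[... 1282 characters left out ...]
    1    2    0    2    5
0.39    2    2    2    2    1    0    1    1    1    1    1    1    1    1    1    1    0    1    1    1    1    1    1    1    2    7
0.36    2    2    2    2    0    1    0    1    0    0    1    1    1    1    1    1    1    1    1    1    1    1    0    1    2    7
0.33    1    2    2    2    1    1    1    0    0    0    1    1    0    1    1    1    1    1    1    1    1    1    0    1    1    4
0.30    0    0    0    0    0    0    0    0    1    0    1    1    0    1    1    1    0    0    0    0    1    0    0    0    0    0
0.27   -1   -1   -1   -1   -1   -1   -1   -1   -1   -1   -1   -1   -1   -1   -1   -1   -1   -1   -1   -1   -1   -1   -1   -1   -1   -1
```

```bash
cat >> h.py <<'E'
def goto(t,yaw=None,tilt=None):
    """print the row (shift mm, rotvec deg) to reach TCP t with tool y along world angle yaw (deg, 90=+y), pointing down"""
    r,p=rot()
    if yaw is None: w=np.zeros(3)
    else:
        a=np.radians(yaw); y=np.array([np.cos(a),np.sin(a),0]); zz=np.array([0,0,-1.]); x=np.cross(y,zz)
        G=R.from_matrix(np.stack([x,y,zz],1))
        if tilt is not None: G=R.from_rotvec(np.radians(tilt))*G
        w=(r.inv()*G).as_rotvec(degrees=True)
    return shift(t).tolist()+np.round(w,2).tolist()
E
cat > b.py <<'E'
from h import *
m=viewer.camera_model('top'); D=np.load('top0.npy'); W=cloud(m,D); z=W[...,2]
reg=(W[...,0]>.38)&(W[...,0]<.634)&(W[...,1]>-.125)&(W[...,1]<.015)
for lo in (.05,.062):
    P=W[reg&(z>lo)&(z<.09)][:,:2].astype(np.float32); print(lo,len(P),cv2.minAreaRect(P*1000),P.mean(0))
    c=np.linalg.svd(P-P.mean(0))[2][0]; print(np.degrees(np.arctan2(c[1],c[0])))
    n=[-c[1],c[0]]; print([np.percentile((P-P.mean(0))@v,[1,99]) for v in (c,n)])
for n,px in dict(fl=(340,165)).items(): pass
print(goto([.518,-.06,.30],80))
E
python3 b.py
```

```text
0.05 1151 ((510.4936828613281, -60.77362060546875), (68.70821380615234, 197.73214721679688), 81.630615234375) [ 0.5098229  -0.06064025]
172.27939
[array([-0.09744607,  0.09619255]), array([-0.02956175,  0.02990416])]
0.062 1080 ((509.89886474609375, -66.00664520263672), (58.10389709472656, 197.87081909179688), 82.17503356933594) [ 0.5097541  -0.06096133]
172.31949
[array([-0.09744424,  0.09628534]), array([-0.02348658,  0.02345069])]
[-510.0, -416.1, -49.7, -0.0, -0.0, -8.66]
```

Emit:
{"api": "arm_command", "payload": {
  "plan": [
    [-130,-110,-50,0,0,-5,85],
    [-370,-300,-50,0,0,-11,85],
    [-370,-300,-50,0,0,-11,85],
    [-370,-300,-50,0,0,-11,85],
    [-370,-300,-50,0,0,-11,85],
    [-370,-300,-50,0,0,-11,85],
    [-370,-300,-50,0,0,-11,85],
    [-370,-300,-50,0,0,-11,85],
    [-370,-300,-50,0,0,-11,85],
    [-370,-300,-50,0,0,-11,85]
  ]
}}

```text
clock: 1.63
eef_pos: [0.3894, 0.1458, 0.2952]
tcp_rot: [0.0, 0.067, 0.998, 0.0]
wrist_force: [0.4, 1.4, -0.2]
grip_width: 0.0851
```

```bash
python3 -c "
from h import *
print(arm.read_state()['clock'],goto([.51,-.061,.30],82.3))"
```

```text
1.6333 [-147.1, -188.9, -4.7, 0.02, 0.04, 0.03]
```

Emit:
{"api": "arm_command", "payload": {
  "plan": [
    [-147,-189,-5,0,0,0,85],
    [-147,-189,-5,0,0,0,85],
    [-147,-189,-5,0,0,0,85],
    [-147,-189,-5,0,0,0,85],
    [-147,-189,-5,0,0,0,85],
    [-147,-189,-5,0,0,0,85],
    [-147,-189,-5,0,0,0,85],
    [-147,-189,-5,0,0,0,85]
  ]
}}

```text
clock: 2.3
eef_pos: [0.5098, -0.0604, 0.2992]
tcp_rot: [-0.0, 0.068, 0.998, 0.0]
wrist_force: [-0.3, 0.5, 0.5]
grip_width: 0.0852
```

```bash
cat > c.py <<'E'
from h import *
import sys
print(*rot()[1].round(4))
m=viewer.camera_model('wrist'); im,D=viewer.capture('wrist'); cv2.imwrite('pics/w1.png',im); np.save('w1.npy',D)
print(np.round(np.array(m['extrinsics'])[:3],3).tolist(), m['fx'])
for n,z in [('tab_left_pad',.053),('tab_right_pad',.053),('cover',.0015)]:
    for o in finder.landmark_of('wrist',n)[:2]: print(n,np.round(o['at']),round(o['p'],2),np.round(at_z(m,o['at'],z),4))
W=cloud(m,D); z=W[...,2]
reg=(W[...,0]>.38)&(W[...,0]<.634)&(W[...,1]>-.125)&(W[...,1]<.015)
for lo,hi in ((.05,.062),(.064,.08)):
    P=W[reg&(z>lo)&(z<hi)][:,:2].astype(np.float32); print(lo,len(P),cv2.minAreaRect(P*1000),np.median(W[reg&(z>lo)&(z<hi)][:,2]))
E
python3 c.py
```

```text
0.5098 -0.0604 0.2992
[[0.136, 0.941, 0.311, 0.429], [0.991, -0.129, -0.043, -0.05], [-0.0, 0.313, -0.95, 0.423]] 326.2189928214964
tab_left_pad [285. 158.] 0.62 [ 0.5168 -0.0284  0.053 ]
tab_right_pad [230. 156.] 0.62 [ 0.5057 -0.0914  0.053 ]
cover [258. 146.] 0.69 [ 0.5082 -0.0579  0.0015]
0.05 335 ((513.49169921875, -60.58441162109375), (69.29286193847656, 187.94216918945312), 83.04425811767578) 0.056949342533233194
0.064 7441 ((509.6578369140625, -59.97553253173828), (48.13865280151367, 195.91746520996094), 82.21236419677734) 0.06867165436068146
```

View pics/w1.png

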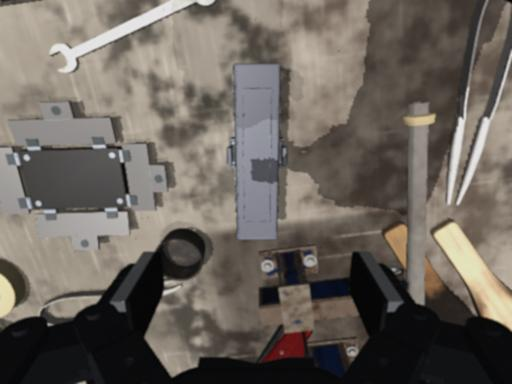

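```bash
python3 -c "
from h import *
print(goto([.5105,-.060,.05],82.2))"
```

```text
[-1.8, -1.6, 250.0, 0.0, 0.02, 0.2]
```

```bash
python3 -c "
from h import *
for i in range(3): s=arm.read_state(); print(s['clock'],s['eef_pos'],np.abs(s['joint_vel']).max()); viewer.capture('wrist')"
```

```text
2.5 [ 0.50890162 -0.05814419  0.30004607] 0.0037520875887538346
2.55 [ 0.50891346 -0.0581557   0.30008666] 0.0022083830017719753
2.6 [ 0.50898457 -0.05817821  0.30007808] 0.0035125723236939755
```

```bash
python3 c.py; python3 -c "
from h import *
print(goto([.51,-.060,.05],82.2))"
```

```text
0.509 -0.0583 0.3001
[[0.132, 0.941, 0.312, 0.428], [0.991, -0.125, -0.042, -0.048], [-0.0, 0.315, -0.949, 0.423]] 326.2189928214964
tab_left_pad [286. 154.] 0.57 [ 0.5115 -0.0243  0.053 ]
tab_right_pad [225. 156.] 0.46 [ 0.5047 -0.0952  0.053 ]
cover [255. 145.] 0.81 [ 0.5059 -0.0599  0.0015]
cover [161. 176.] 0.25 [ 0.5312 -0.1905  0.0015]
0.05 315 ((510.361083984375, -60.29783630371094), (70.45612335205078, 187.5305633544922), 76.09757232666016) 0.05690568156571818
0.064 7448 ((510.05145263671875, -60.002037048339844), (47.841217041015625, 198.17050170898438), 82.2844467163086) 0.06867948785404693
[-0.8, -1.1, 249.9, -0.0, 0.01, 0.16]
```

Emit:
{"api": "arm_command", "payload": {
  "plan": [
    [-1,-2,40,0,0,0,85],
    [-1,-2,80,0,0,0,85],
    [-1,-2,120,0,0,0,85],
    [-1,-2,160,0,0,0,85],
    [-1,-2,190,0,0,0,85],
    [-1,-2,215,0,0,0,85],
    [-1,-2,235,0,0,0,85],
    [-1,-2,250,0,0,0,85],
    [-1,-2,250,0,0,0,85],
    [-1,-2,250,0,0,0,85]
  ]
}}

```text
clock: 3.68
eef_pos: [0.5098, -0.0611, 0.0497]
tcp_rot: [-0.001, 0.067, 0.998, 0.0]
wrist_force: [-0.2, -0.3, -0.4]
grip_width: 0.0851
```

Emit:
{"api": "arm_command", "payload": {
  "plan": [
    [0,0,0,0,0,0,72],
    [0,0,0,0,0,0,64],
    [0,0,0,0,0,0,50],
    [0,0,0,0,0,0,50],
    [0,0,0,0,0,0,50],
    [0,0,0,0,0,0,50],
    [0,0,0,0,0,0,50],
    [0,0,0,0,0,0,50]
  ],
  "force": 35
}}

```text
clock: 4.35
eef_pos: [0.5112, -0.061, 0.0517]
tcp_rot: [0.002, 0.067, 0.998, 0.0]
wrist_force: [-1.7, 4.0, 13.9]
grip_width: 0.0591
```

```bash
python3 -c "
from h import *
s=arm.read_state();print(s['clock'],s['eef_pos'],s['grip_width'],s['wrist_force'],s['moment'])
im,D=viewer.capture('wrist'); cv2.imwrite('pics/w2.png',im)"
```

```text
4.35 [ 0.51118042 -0.06102275  0.05168885] 0.05913738426521287 [-1.74585743  3.95294395 13.90690631] [1.01559332 0.37104577 0.03266512]
```

View pics/w2.png

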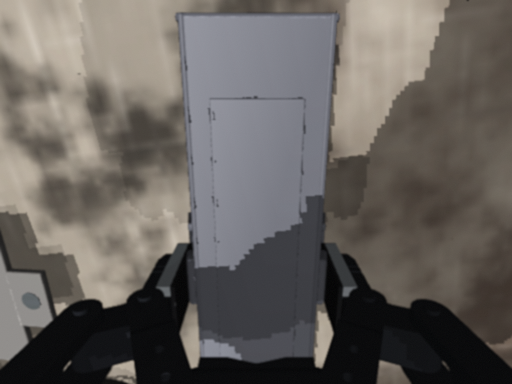

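Emit:
{"api": "arm_command", "payload": {
  "plan": [
    [0,0,-5,0,0,0,50],
    [0,0,-15,0,0,0,50],
    [0,0,-30,0,0,0,50],
    [0,0,-50,0,0,0,50],
    [0,0,-70,0,0,0,50],
    [0,0,-90,0,0,0,50],
    [0,0,-105,0,0,0,50],
    [0,0,-105,0,0,0,50],
    [0,0,-105,0,0,0,50],
    [0,0,-105,0,0,0,50]
  ]
}}

```text
clock: 5.23
eef_pos: [0.5097, -0.0611, 0.1541]
tcp_rot: [-0.0, 0.067, 0.998, 0.0]
wrist_force: [0.6, 0.3, -3.8]
grip_width: 0.0588
```

```bash
python3 -c "
from h import *
s=arm.read_state();print(s['clock'],s['eef_pos'],s['grip_width'],s['wrist_force'],s['moment'])
im,D=viewer.capture('wrist'); cv2.imwrite('pics/w3.png',im)
im,D=viewer.capture('top'); cv2.imwrite('pics/t3.png',im)"
```

```text
5.2333 [ 0.50968007 -0.06114209  0.15413564] 0.05881845133484721 [ 0.57775798  0.34636188 -3.75608853] [-0.02291876  0.03572633  0.0251705 ]
```

View pics/w3.png

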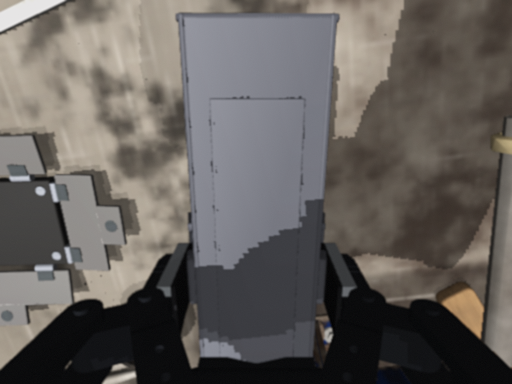

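Emit:
{"api": "arm_command", "payload": {
  "plan": [
    [20,20,0,0,0,0,50],
    [45,45,0,0,0,0,50],
    [75,73,0,0,0,0,50],
    [105,102,0,0,0,0,50],
    [105,102,0,0,0,0,50],
    [105,102,25,0,0,0,50],
    [105,102,50,0,0,0,50],
    [105,102,75,0,0,0,50],
    [105,102,90,0,0,0,50],
    [105,102,98,0,0,0,50]
  ]
}}

```text
clock: 6.17
eef_pos: [0.4181, 0.054, 0.0546]
tcp_rot: [-0.002, 0.067, 0.998, -0.0]
wrist_force: [-0.2, 0.3, -2.5]
grip_width: 0.0589
```

Emit:
{"api": "arm_command", "payload": {
  "plan": [
    [0,0,2,0,0,0,50],
    [0,0,4,0,0,0,50],
    [0,0,6,0,0,0,50],
    [0,0,6,0,0,0,50],
    [0,0,6,0,0,0,50]
  ]
}}

```text
clock: 6.58
eef_pos: [0.42, 0.0538, 0.0513]
tcp_rot: [0.0, 0.067, 0.998, 0.0]
wrist_force: [0.6, -0.1, -2.2]
grip_width: 0.0587
```

Emit:
{"api": "arm_command", "payload": {
  "plan": [
    [0,0,1,0,0,0,50],
    [0,0,2,0,0,0,50],
    [0,0,2,0,0,0,50],
    [0,0,2,0,0,0,50]
  ]
}}

```text
clock: 6.92
eef_pos: [0.4202, 0.0538, 0.0502]
tcp_rot: [0.001, 0.067, 0.998, -0.0]
wrist_force: [-8.0, -0.3, 29.2]
grip_width: 0.0586
```

Emit:
{"api": "arm_command", "payload": {
  "plan": [
    [0,0,-1,0,0,0,58],
    [0,0,-1,0,0,0,62],
    [0,0,-1,0,0,0,68],
    [0,0,-1,0,0,0,76],
    [0,0,-1,0,0,0,85],
    [0,0,-1,0,0,0,85],
    [0,0,-1,0,0,0,85],
    [0,0,-40,0,0,0,85],
    [0,0,-80,0,0,0,85],
    [0,0,-120,0,0,0,85]
  ]
}}

```text
clock: 7.75
eef_pos: [0.4188, 0.0539, 0.1702]
tcp_rot: [-0.001, 0.067, 0.998, 0.0]
wrist_force: [2.0, -0.0, 1.4]
grip_width: 0.0847
```

```bash
python3 -c "
from h import *
print(goto([.46,-.17,.33],82.2))"
```

```text
[-70.5, -216.4, -159.9, -0.01, -0.08, 0.13]
```

Emit:
{"api": "arm_command", "payload": {
  "plan": [
    [-35,-20,-100,0,0,0,85],
    [-50,-60,-160,0,0,0,85],
    [-70,-215,-160,0,0,0,85],
    [-70,-215,-160,0,0,0,85],
    [-70,-215,-160,0,0,0,85],
    [-70,-215,-160,0,0,0,85],
    [-70,-215,-160,0,0,0,85],
    [-70,-215,-160,0,0,0,85],
    [-70,-215,-160,0,0,0,85],
    [-70,-215,-160,0,0,0,85]
  ]
}}

```text
clock: 8.58
eef_pos: [0.4601, -0.1684, 0.3283]
tcp_rot: [-0.0, 0.067, 0.998, 0.0]
wrist_force: [-0.2, -0.2, 0.2]
grip_width: 0.0848
```

```bash
cat > d.py <<'E'
from h import *
print(*rot()[1].round(4))
im,D=viewer.capture('wrist');m=viewer.camera_model('wrist'); cv2.imwrite('pics/w4.png',im); np.save('w4.npy',D); np.save('w4m.npy',m,allow_pickle=True)
W=cloud(m,D)
for n,z in [('case',.0),('mould',0),('wall_far_lug',.02),('wall_left_lug',.02),('wall_near_lug',.02),('wall_right_lug',.02),('billet_0',.035),('tab_left_pad',.0515),('tab_right_pad',.0515)]:
    for o in finder.landmark_of('wrist',n)[:5]:
        a=np.round(o['at']).astype(int); print(n,a,round(o['p'],2),np.round(at_z(m,o['at'],z),4),W[a[1],a[0]].round(3))
E
python3 d.py
```

```text
0.4601 -0.1684 0.3283
case [337 168] 0.69 [ 0.5106 -0.0583  0.    ] [ 0.507 -0.061  0.011]
mould [170 194] 0.96 [ 0.5175 -0.3028  0.    ] [ 0.513 -0.298  0.014]
mould [347 121] 0.6 [ 0.4467 -0.041   0.    ] [ 0.438 -0.056  0.057]
wall_far_lug [175 254] 0.91 [ 0.6053 -0.3096  0.02  ] [ 0.604 -0.309  0.022]
wall_left_lug [250 193] 0.98 [ 0.5242 -0.1855  0.02  ] [ 0.524 -0.185  0.021]
wall_near_lug [163 132] 0.69 [ 0.4259 -0.287   0.02  ] [ 0.425 -0.286  0.022]
wall_near_lug [348 123] 0.39 [ 0.4465 -0.045   0.02  ] [ 0.44  -0.055  0.057]
wall_right_lug [ 87 198] 0.98 [ 0.5009 -0.4124  0.02  ] [ 0.501 -0.412  0.021]
billet_0 [344 192] 0.88 [ 0.5347 -0.0593  0.035 ] [ 0.527 -0.064  0.057]
billet_0 [346 125] 0.72 [ 0.4466 -0.0514  0.035 ] [ 0.443 -0.057  0.056]
billet_0 [349 155] 0.65 [ 0.4855 -0.0501  0.035 ] [ 0.48  -0.056  0.057]
billet_0 [343 220] 0.6 [ 0.5767 -0.062   0.035 ] [ 0.565 -0.067  0.058]
tab_left_pad [349 155] 0.72 [ 0.4811 -0.0542  0.0515] [ 0.48  -0.056  0.057]
tab_left_pad [468  92] 0.64 [0.424  0.0864 0.0515] [0.424 0.083 0.057]
tab_right_pad [412  92] 0.71 [0.4152 0.0221 0.0515] [0.415 0.02  0.056]
tab_right_pad [469  91] 0.62 [0.4233 0.0874 0.0515] [0.423 0.085 0.056]
```

View pics/w4.png

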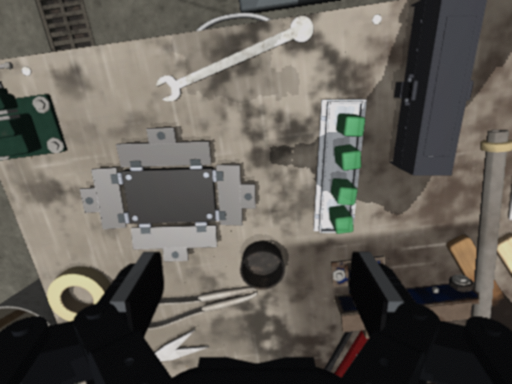

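```bash
cat > e.py <<'E'
from h import *
m=np.load('w4m.npy',allow_pickle=True).item(); D=np.load('w4.npy'); im=cv2.imread('pics/w4.png'); W=cloud(m,D)
g=im.max(-1); k=np.zeros_like(g); k[165:228,118:220]=(g[165:228,118:220]<75); 
k=cv2.morphologyEx(k,cv2.MORPH_OPEN,np.ones((5,5))); n,l,st,_=cv2.connectedComponentsWithStats(k); i=1+st[1:,4].argmax()
P=np.array([at_z(m,(c,r),.014)[:2] for r,c in np.argwhere(l==i)],np.float32)*1000
print('plate',cv2.minAreaRect(P),P.mean(0))
hsv=cv2.cvtColor(im,cv2.COLOR_BGR2HSV); gm=((hsv[...,0]>40)&(hsv[...,0]<85)&(hsv[...,1]>120)); gm[:,:310]=0; gm[:,370:]=0
Q=W[gm&(W[...,2]>.0545)&(W[...,2]<.062)]
for y0 in (.443,.48,.525,.565):
    q=Q[abs(Q[:,0]-y0)<.018][:,:2].astype(np.float32)*1000
    print(len(q),cv2.minAreaRect(q))
print(arm.tips_ahead,np.round(arm.read_state()['joint_positions'],2))
E
python3 e.py
```

```text
plate ((539.2462158203125, -305.25531005859375), (133.95742797851562, 46.77153396606445), 77.58296203613281) [ 536.70746 -309.9587 ]
34 ((444.0145568847656, -48.9915771484375), (20.697301864624023, 21.23235321044922), 74.6772232055664)
53 ((485.9169006347656, -54.425743103027344), (21.921913146972656, 20.917278289794922), 1.8127859830856323)
65 ((531.0700073242188, -61.6930046081543), (20.42877960205078, 20.57143783569336), 77.58096313476562)
78 ((571.361083984375, -67.54765319824219), (18.43738555908203, 20.747337341308594), 87.14349365234375)
0.019 [-0.52  0.19  0.06  1.45  0.   -0.38]
```

```bash
python3 -c "
from h import *
print(goto([.42,-.2873,.08],83.5))"
```

```text
[24.1, -123.4, 248.8, 0.0, -0.0, -1.14]
```

Emit:
{"api": "arm_command", "payload": {
  "plan": [
    [24,-41,40,0,0,-1.1,60],
    [24,-82,80,0,0,-1.1,60],
    [24,-123,120,0,0,-1.1,60],
    [24,-123,160,0,0,-1.1,60],
    [24,-123,200,0,0,-1.1,60],
    [24,-123,230,0,0,-1.1,60],
    [24,-123,249,0,0,-1.1,60],
    [24,-123,249,0,0,-1.1,60],
    [24,-123,249,0,0,-1.1,60],
    [24,-123,249,0,0,-1.1,60]
  ]
}}

```text
clock: 9.92
eef_pos: [0.4208, -0.2876, 0.0816]
tcp_rot: [0.0, 0.057, 0.998, -0.0]
wrist_force: [0.2, -0.4, 0.6]
grip_width: 0.0598
```

```bash
cat > f.py <<'E'
from h import *
import sys
tag,lug=sys.argv[1:3]
viewer.capture('wrist')
s=arm.read_state(); print(np.round(s['eef_pos'],4),s['grip_width'],rot()[0].as_matrix().round(3).tolist())
im,D=viewer.capture('wrist');m=viewer.camera_model('wrist'); cv2.imwrite(f'pics/{tag}.png',im); W=cloud(m,D)
for o in finder.landmark_of('wrist',lug)[:2]:
    a=np.round(o['at']).astype(int); print(lug,a,round(o['p'],2),np.round(at_z(m,o['at'],.019),4),W[a[1],a[0]].round(4))
E
python3 f.py w5 wall_near_lug
```

```text
[ 0.4212 -0.2879  0.0821] 0.05971343589004572 [[-0.993, 0.114, 0.002], [0.114, 0.993, -0.002], [-0.002, -0.002, -1.0]]
wall_near_lug [257 226] 0.91 [ 0.4259 -0.2889  0.019 ] [ 0.4244 -0.2885  0.0225]
```

View pics/w5.png

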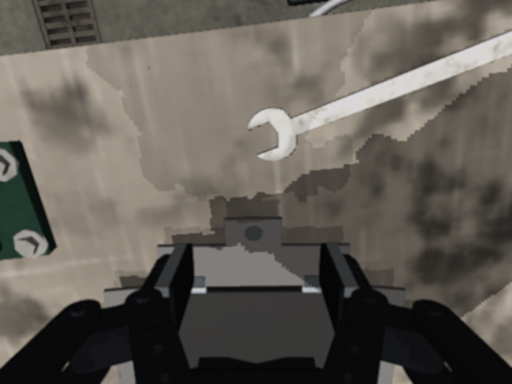

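Emit:
{"api": "arm_command", "payload": {
  "plan": [
    [0,0,30,0,0,0,60],
    [0,0,45,0,0,0,60],
    [0,0,54,0,0,0,60],
    [0,0,54,0,0,0,50],
    [0,0,54,0,0,0,30],
    [0,0,54,0,0,0,30],
    [0,0,54,0,0,0,30],
    [0,0,54,0,0,0,30]
  ],
  "force": 25
}}

```text
clock: 10.73
eef_pos: [0.4203, -0.2895, 0.0275]
tcp_rot: [0.0, 0.058, 0.998, -0.003]
wrist_force: [-5.7, -12.0, 0.6]
grip_width: 0.0346
```

Emit:
{"api": "arm_command", "payload": {
  "plan": [
    [-1,-1,-5,0,0,0,30],
    [-2.5,-2,-9.5,0,0,0,30],
    [-5,-2,-15,0,0,0,30],
    [-8,-2,-20.5,0,0,0,30],
    [-12,-2,-25,0,0,0,30],
    [-16,-2,-29.5,0,0,0,30],
    [-21,-2,-33,0,0,0,30],
    [-26,-2,-36.5,0,0,0,30],
    [-26,-2,-36.5,0,0,0,30]
  ]
}}

```text
clock: 11.48
eef_pos: [0.4464, -0.2925, 0.0633]
tcp_rot: [0.0, 0.057, 0.998, -0.001]
wrist_force: [-6.0, -2.9, 2.3]
grip_width: 0.0347
```

Emit:
{"api": "arm_command", "payload": {
  "plan": [
    [-5.5,0,-2.2,0,0,0,30],
    [-11.5,0,-4,0,0,0,30],
    [-17,0,-5,0,0,0,30],
    [-22,0,-5.3,0,0,0,30],
    [-25,0,-5.3,0,0,0,30],
    [-26,0,-5.3,0,0,0,30],
    [-26,0,-5.3,0,0,0,30]
  ]
}}

```text
clock: 12.07
eef_pos: [0.4717, -0.2954, 0.0686]
tcp_rot: [0.0, 0.057, 0.998, -0.001]
wrist_force: [-5.1, -1.5, 10.0]
grip_width: 0.0348
```

Emit:
{"api": "arm_command", "payload": {
  "plan": [
    [-2,0,0,0,0,0,30],
    [-4,0,0,0,0,0,30],
    [-4,0,0,0,0,0,30]
  ]
}}

```text
clock: 12.32
eef_pos: [0.4756, -0.2959, 0.0686]
tcp_rot: [0.0, 0.057, 0.998, -0.001]
wrist_force: [-5.6, -1.7, 9.1]
grip_width: 0.0346
```

Emit:
{"api": "arm_command", "payload": {
  "plan": [
    [-2,0,0,0,0,0,30],
    [-4,0,0,0,0,0,30],
    [-4,0,0,0,0,0,30]
  ]
}}

```text
clock: 12.57
eef_pos: [0.4795, -0.2962, 0.0683]
tcp_rot: [-0.0, 0.057, 0.998, -0.0]
wrist_force: [-6.2, -1.5, 7.1]
grip_width: 0.0347
```

Emit:
{"api": "arm_command", "payload": {
  "plan": [
    [0,0,0,0,0,0,50],
    [0,0,0,0,0,0,60],
    [0,0,0,0,0,0,60],
    [0,0,0,0,0,0,60],
    [20,0,-40,0,0,0,60],
    [30,0,-80,0,0,0,60],
    [40,0,-120,0,0,0,60],
    [40,0,-120,0,0,0,60]
  ]
}}

```text
clock: 13.23
eef_pos: [0.4403, -0.2926, 0.1942]
tcp_rot: [0.003, 0.057, 0.998, -0.003]
wrist_force: [0.1, -0.4, 0.8]
grip_width: 0.0598
```

```bash
cat > g.py <<'E'
from h import *
import sys
# wall angle from depth: heights seen near each wall, mould frame
viewer.capture('wrist'); im,D=viewer.capture('wrist'); m=viewer.camera_model('wrist'); W=cloud(m,D)
c=np.array([.514,-.2984]); a=np.radians(-6.5); ex=np.array([np.cos(a),np.sin(a)]); ey=np.array([-ex[1],ex[0]])
X=(W[...,:2]-c)@ex*1000; Y=(W[...,:2]-c)@ey*1000; Z=W[...,2]*1000
for n,u,v,h in [('near',-X,Y,43),('far',X,Y,43),('left',Y,X,66),('right',-Y,X,66)]:
    k=(abs(v)<16)&(u-h>-14)&(u-h<62)&(Z>9)&(Z<80)&np.isfinite(Z)
    if k.sum()<30: print(n,'unseen',k.sum()); continue
    uu,zz=u[k]-h,Z[k]-13; r=np.hypot(uu,zz); far=(r>34)
    print(n,k.sum(),'rmax',np.percentile(r,98).round(1),'theta',np.percentile(np.arctan2(zz[far],uu[far]),[10,50,90]).round(2),'lug v',np.round(np.percentile(v[k][far],[2,98]),1))
s=arm.read_state(); print(s['clock'],np.round(s['eef_pos'],4),s['grip_width'])
if len(sys.argv)>1: cv2.imwrite(f'pics/{sys.argv[1]}.png',im)
E
python3 g.py w6
```

```text
near 840 rmax 54.0 theta [1.51 1.52 1.57] lug v [-15.4  15.3]
far 1677 rmax 56.2 theta [0.1  0.12 0.14] lug v [-15.3  15.2]
left 1580 rmax 53.1 theta [0.11 0.13 0.15] lug v [-15.5  15.3]
right 1598 rmax 56.0 theta [0.07 0.09 0.11] lug v [-14.7  15.2]
13.3333 [ 0.4402 -0.292   0.1893] 0.05991520270467206
```

View pics/w6.png

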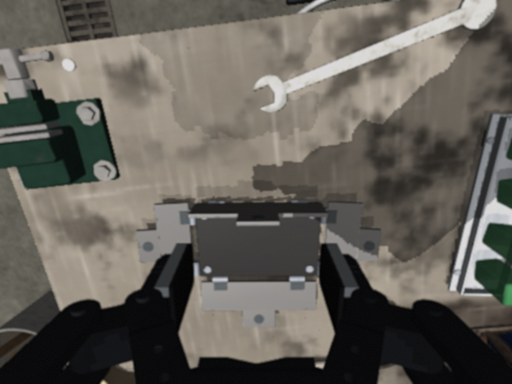

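```bash
python3 -c "
from h import *
print(goto([.6084,-.3092,.19],83.5)); print(goto([.6084,-.3092,.027],83.5))"
```

```text
[-169.0, 2.2, -0.2, -0.11, 0.18, -0.08]
[-168.5, 2.6, 162.8, -0.11, 0.18, -0.08]
```

Emit:
{"api": "arm_command", "payload": {
  "plan": [
    [-42,2,0,0,0,0,60],
    [-84,2,0,0,0,0,60],
    [-126,2,0,0,0,0,60],
    [-169,2,0,0,0,0,60],
    [-169,2,40,0,0,0,60],
    [-169,2,80,0,0,0,60],
    [-169,2,115,0,0,0,60],
    [-169,2,115,0,0,0,60],
    [-169,2,115,0,0,0,60]
  ]
}}

```text
clock: 14.08
eef_pos: [0.6068, -0.3079, 0.0707]
tcp_rot: [-0.002, 0.057, 0.998, 0.001]
wrist_force: [0.4, -0.2, 1.2]
grip_width: 0.0601
```

```bash
python3 f.py w7 wall_far_lug;  python3 -c "
from h import *
print(goto([.6084,-.3092,.027],83.5))"
```

```text
[ 0.6079 -0.3087  0.073 ] 0.05995354771193427 [[-0.993, 0.114, -0.001], [0.114, 0.993, 0.0], [0.001, 0.0, -1.0]]
wall_far_lug [255 224] 0.63 [ 0.6081 -0.3107  0.019 ] [ 0.6059 -0.3103  0.0238]
[0.5, 0.3, 47.9, -0.08, 0.15, -0.07]
```

Emit:
{"api": "arm_command", "payload": {
  "plan": [
    [0,-1,25,0,0,0,60],
    [0,-1,40,0,0,0,60],
    [0,-1,46,0,0,0,60],
    [0,-1,46,0,0,0,50],
    [0,-1,46,0,0,0,30],
    [0,-1,46,0,0,0,30],
    [0,-1,46,0,0,0,30],
    [0,-1,46,0,0,0,30]
  ],
  "force": 25
}}

```text
clock: 14.9
eef_pos: [0.6085, -0.31, 0.0277]
tcp_rot: [0.001, 0.057, 0.998, -0.0]
wrist_force: [3.0, 2.3, 1.5]
grip_width: 0.0347
```

Emit:
{"api": "arm_command", "payload": {
  "plan": [
    [1,0,-5.5,0,0,0,30],
    [2.5,0,-11,0,0,0,30],
    [5,0,-16.5,0,0,0,30],
    [8,0,-22,0,0,0,30],
    [12,0,-26.5,0,0,0,30],
    [16,0,-31,0,0,0,30],
    [21,0,-34.5,0,0,0,30],
    [26,0,-38,0,0,0,30],
    [32,0,-40,0,0,0,30],
    [38,0,-42,0,0,0,30]
  ]
}}

```text
clock: 15.73
eef_pos: [0.5696, -0.3057, 0.069]
tcp_rot: [0.0, 0.057, 0.998, -0.0]
wrist_force: [2.5, -2.5, -5.7]
grip_width: 0.0348
```

Emit:
{"api": "arm_command", "payload": {
  "plan": [
    [5,0,-0.6,0,0,0,30],
    [10,0,-1.2,0,0,0,30],
    [14,0,-1.2,0,0,0,30],
    [18,0,-1.2,0,0,0,30],
    [20,0,-1.2,0,0,0,30],
    [20,0,-1.2,0,0,0,30]
  ]
}}

```text
clock: 16.23
eef_pos: [0.5524, -0.3039, 0.0704]
tcp_rot: [0.003, 0.057, 0.998, -0.0]
wrist_force: [21.2, -3.5, -10.1]
grip_width: 0.0347
```

Emit:
{"api": "arm_command", "payload": {
  "plan": [
    [0,0,0,0,0,0,50],
    [0,0,0,0,0,0,60],
    [0,0,0,0,0,0,60],
    [0,0,0,0,0,0,60],
    [0,0,-30,0,0,0,60],
    [30,0,-60,0,0,0,60],
    [60,0,-95,0,0,0,60],
    [95,0,-120,0,0,0,60],
    [95,0,-120,0,0,0,60],
    [95,0,-120,0,0,0,60]
  ]
}}

```text
clock: 17.07
eef_pos: [0.4547, -0.2926, 0.1918]
tcp_rot: [0.001, 0.058, 0.998, -0.001]
wrist_force: [1.2, -0.8, -0.0]
grip_width: 0.0601
```

```bash
python3 g.py; python3 -c "
from h import *
print(goto([.5272,-.1815,.19],-6.5)); print(goto([.5272,-.1815,.08],-6.5))"
```

```text
near 772 rmax 55.4 theta [1.53 1.54 1.58] lug v [-15.4  15.4]
far 1504 rmax 55.0 theta [1.51 1.54 1.55] lug v [-15.3  15.3]
left 1893 rmax 52.8 theta [0.14 0.16 0.18] lug v [-15.4  15.2]
right 1965 rmax 56.5 theta [0.1  0.12 0.14] lug v [-13.7  15.2]
17.1667 [ 0.456  -0.2924  0.1893] 0.0597943760613624
[-58.0, 118.4, -0.7, 0.01, -0.0, 89.91]
[-58.0, 118.4, 109.3, 0.01, -0.0, 89.91]
```

Emit:
{"api": "arm_command", "payload": {
  "plan": [
    [-10,30,0,0,0,7,60],
    [-20,60,0,0,0,14,60],
    [-40,90,0,0,0,21,60],
    [-58,118,0,0,0,28,60],
    [-58,118,0,0,0,35,60],
    [-58,118,0,0,0,42,60],
    [-58,118,0,0,0,49,60],
    [-58,118,0,0,0,56,60],
    [-58,118,0,0,0,63,60],
    [-58,118,0,0,0,70,60]
  ]
}}

```text
clock: 18.0
eef_pos: [0.5275, -0.1813, 0.1879]
tcp_rot: [-0.001, 0.622, 0.783, -0.0]
wrist_force: [-0.4, -0.6, 0.2]
grip_width: 0.0605
```

Emit:
{"api": "arm_command", "payload": {
  "plan": [
    [0,0,0,0,0,7,60],
    [0,0,0,0,0,14,60],
    [0,0,30,0,0,20,60],
    [0,0,70,0,0,20,60],
    [0,0,110,0,0,20,60],
    [0,0,115,0,0,20,60],
    [0,0,115,0,0,20,60],
    [0,0,115,0,0,20,60]
  ]
}}

```text
clock: 18.67
eef_pos: [0.5276, -0.1818, 0.0754]
tcp_rot: [-0.0, 0.746, 0.666, -0.0]
wrist_force: [-0.2, -0.7, 0.8]
grip_width: 0.0597
```

```bash
python3 f.py w8 wall_left_lug;  python3 -c "
from h import *
print(goto([.5272,-.182,.028],-6.5))"
```

```text
[ 0.5281 -0.1821  0.0762] 0.05998376737563897 [[0.114, 0.993, 0.001], [0.993, -0.114, -0.001], [-0.001, 0.002, -1.0]]
wall_left_lug [263 228] 0.7 [ 0.5313 -0.187   0.019 ] [ 0.5317 -0.1854  0.0225]
[0.2, -1.0, 48.6, 0.15, 0.06, -0.05]
```

Emit:
{"api": "arm_command", "payload": {
  "plan": [
    [0,0,25,0,0,0,60],
    [0,0,42,0,0,0,60],
    [0,0,48,0,0,0,60],
    [0,0,48,0,0,0,50],
    [0,0,48,0,0,0,30],
    [0,0,48,0,0,0,30],
    [0,0,48,0,0,0,30],
    [0,0,48,0,0,0,30]
  ],
  "force": 25
}}

```text
clock: 19.48
eef_pos: [0.5298, -0.1823, 0.029]
tcp_rot: [0.002, 0.746, 0.666, 0.002]
wrist_force: [10.7, 2.8, -1.9]
grip_width: 0.0347
```

Emit:
{"api": "arm_command", "payload": {
  "plan": [
    [-1,1,-5,0,0,0,30],
    [-2.5,2,-10,0,0,0,30],
    [-5,2,-15.5,0,0,0,30],
    [-8,2,-21,0,0,0,30],
    [-12,2,-25.5,0,0,0,30],
    [-16,2,-30,0,0,0,30],
    [-21,2,-33.5,0,0,0,30],
    [-26,2,-37,0,0,0,30],
    [-32,2,-39,0,0,0,30],
    [-38,2,-41,0,0,0,30]
  ]
}}

```text
clock: 20.32
eef_pos: [0.5259, -0.2198, 0.0695]
tcp_rot: [0.001, 0.746, 0.666, 0.002]
wrist_force: [8.0, 3.8, -1.3]
grip_width: 0.035
```

Emit:
{"api": "arm_command", "payload": {
  "plan": [
    [-5,0,-0.6,0,0,0,30],
    [-10,0,-1.2,0,0,0,30],
    [-14,0,-1.2,0,0,0,30],
    [-18,0,-1.2,0,0,0,30],
    [-20,0,-1.2,0,0,0,30],
    [-20,0,-1.2,0,0,0,30]
  ]
}}

```text
clock: 20.82
eef_pos: [0.5237, -0.2403, 0.0709]
tcp_rot: [0.002, 0.746, 0.665, 0.001]
wrist_force: [6.5, 1.7, 3.3]
grip_width: 0.035
```

Emit:
{"api": "arm_command", "payload": {
  "plan": [
    [-2,0,0,0,0,0,30],
    [-4,0,0,0,0,0,30],
    [-4,0,0,0,0,0,30]
  ]
}}

```text
clock: 21.07
eef_pos: [0.5234, -0.2429, 0.0706]
tcp_rot: [0.001, 0.746, 0.666, 0.002]
wrist_force: [8.9, 9.8, 2.2]
grip_width: 0.0351
```

Emit:
{"api": "arm_command", "payload": {
  "plan": [
    [0,0,0,0,0,0,50],
    [0,0,0,0,0,0,60],
    [0,0,0,0,0,0,60],
    [0,0,0,0,0,0,60],
    [0,0,-35,0,0,0,60],
    [20,0,-70,0,0,0,60],
    [50,0,-100,0,0,0,60],
    [50,0,-120,0,0,0,60],
    [50,0,-120,0,0,0,60],
    [50,0,-120,0,0,0,60]
  ]
}}

```text
clock: 21.9
eef_pos: [0.5279, -0.194, 0.19]
tcp_rot: [0.001, 0.746, 0.666, 0.0]
wrist_force: [0.1, -0.6, -1.6]
grip_width: 0.0603
```

```bash
python3 g.py w9; python3 -c "
from h import *
print(goto([.501,-.4155,.19],-6.5))"
```

```text
near 694 rmax 55.6 theta [1.55 1.6  1.64] lug v [-15.   15.9]
far 738 rmax 55.6 theta [1.49 1.54 1.55] lug v [-15.4  15.7]
left 998 rmax 55.8 theta [1.56 1.57 1.62] lug v [-14.5  15.3]
right 1372 rmax 50.5 theta [0.12 0.14 0.16] lug v [-13.5  15.9]
22.0 [ 0.5271 -0.1941  0.1882] 0.05992236948716819
[-223.0, -0.5, -1.9, -0.06, -0.01, -0.08]
```

View pics/w9.png

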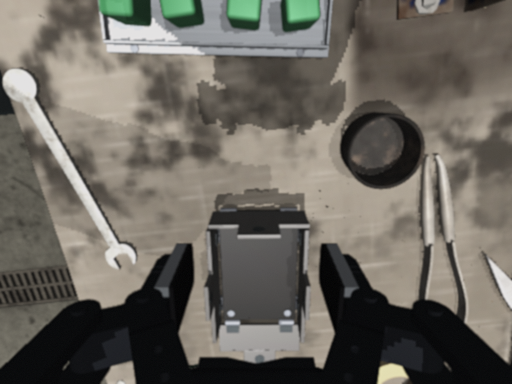

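Emit:
{"api": "arm_command", "payload": {
  "plan": [
    [-42,1,0,0,0,0,60],
    [-84,1,0,0,0,0,60],
    [-126,1,0,0,0,0,60],
    [-168,1,0,0,0,0,60],
    [-210,1,0,0,0,0,60],
    [-223,1,30,0,0,0,60],
    [-223,1,70,0,0,0,60],
    [-223,1,112,0,0,0,60],
    [-223,1,112,0,0,0,60],
    [-223,1,112,0,0,0,60]
  ]
}}

```text
clock: 22.83
eef_pos: [0.5015, -0.4147, 0.0752]
tcp_rot: [-0.003, 0.747, 0.665, -0.0]
wrist_force: [-0.1, -0.2, -0.5]
grip_width: 0.0598
```

```bash
python3 f.py w10 wall_right_lug;  python3 -c "
from h import *
print(goto([.502,-.4155,.027],-6.5))"
```

```text
[ 0.5028 -0.4156  0.0776] 0.06022753645450434 [[0.115, 0.993, -0.001], [0.993, -0.115, 0.001], [0.001, -0.001, -1.0]]
wall_right_lug [260 219] 0.7 [ 0.5055 -0.4159  0.019 ] [ 0.5057 -0.4144  0.0224]
[0.8, -2.1, 52.5, 0.14, 0.12, -0.06]
```

Emit:
{"api": "arm_command", "payload": {
  "plan": [
    [0,2.5,25,0,0,0,60],
    [0,2.5,42,0,0,0,60],
    [0,2.5,50,0,0,0,60],
    [0,2.5,50,0,0,0,50],
    [0,2.5,50,0,0,0,30],
    [0,2.5,50,0,0,0,30],
    [0,2.5,50,0,0,0,30],
    [0,2.5,50,0,0,0,30]
  ],
  "force": 25
}}

```text
clock: 23.65
eef_pos: [0.5055, -0.4163, 0.0282]
tcp_rot: [0.001, 0.747, 0.665, -0.0]
wrist_force: [-4.2, -0.8, 1.9]
grip_width: 0.0352
```

Emit:
{"api": "arm_command", "payload": {
  "plan": [
    [1,-1,-5.5,0,0,0,30],
    [2.5,-1,-11,0,0,0,30],
    [5,-1,-16.5,0,0,0,30],
    [8,-1,-22,0,0,0,30],
    [12,-1,-26.5,0,0,0,30],
    [16,-1,-31,0,0,0,30],
    [21,-1,-34.5,0,0,0,30],
    [26,-1,-38,0,0,0,30],
    [32,-1,-40,0,0,0,30],
    [38,-1,-42,0,0,0,30]
  ]
}}

```text
clock: 24.48
eef_pos: [0.5093, -0.3785, 0.0701]
tcp_rot: [0.001, 0.747, 0.665, -0.0]
wrist_force: [1.7, -5.4, -0.5]
grip_width: 0.0346
```

Emit:
{"api": "arm_command", "payload": {
  "plan": [
    [5,0,-0.6,0,0,0,30],
    [10,0,-1.2,0,0,0,30],
    [14,0,-1.2,0,0,0,30],
    [18,0,-1.2,0,0,0,30],
    [21,0,-1.2,0,0,0,30],
    [21,0,-1.2,0,0,0,30]
  ]
}}

```text
clock: 24.98
eef_pos: [0.5117, -0.3571, 0.0713]
tcp_rot: [0.001, 0.746, 0.666, -0.0]
wrist_force: [0.7, -1.1, 8.9]
grip_width: 0.0347
```

Emit:
{"api": "arm_command", "payload": {
  "plan": [
    [2,0,0,0,0,0,30],
    [4,0,0,0,0,0,30],
    [4,0,0,0,0,0,30]
  ]
}}

```text
clock: 25.23
eef_pos: [0.5119, -0.3558, 0.0712]
tcp_rot: [0.002, 0.747, 0.665, -0.002]
wrist_force: [-3.1, -18.2, 2.1]
grip_width: 0.0345
```

Emit:
{"api": "arm_command", "payload": {
  "plan": [
    [0,0,0,0,0,0,50],
    [0,0,0,0,0,0,60],
    [0,0,0,0,0,0,60],
    [0,0,0,0,0,0,60],
    [0,0,-35,0,0,0,60],
    [10,0,-70,0,0,0,60],
    [50,0,-100,0,0,0,60],
    [90,0,-135,0,0,0,60],
    [130,0,-175,0,0,0,60],
    [130,0,-175,0,0,0,60]
  ]
}}

```text
clock: 26.07
eef_pos: [0.5263, -0.2218, 0.2471]
tcp_rot: [0.0, 0.746, 0.666, 0.0]
wrist_force: [1.0, -0.2, 0.5]
grip_width: 0.0598
```

```bash
python3 g.py; python3 -c "
from h import *
print(goto([.50,-.06,.25],82.2))"
```

```text
near 502 rmax 54.2 theta [1.56 1.62 1.66] lug v [-15.2  13.7]
far 563 rmax 54.2 theta [1.47 1.51 1.53] lug v [-14.9  14.7]
left 507 rmax 54.4 theta [1.61 1.63 1.67] lug v [-13.6  15.1]
right 1032 rmax 54.2 theta [1.49 1.52 1.54] lug v [-12.6  15.6]
26.1667 [ 0.5277 -0.2212  0.2493] 0.05990419038320086
[157.1, -45.5, -1.2, 0.17, 0.28, -88.57]
```

Emit:
{"api": "arm_command", "payload": {
  "plan": [
    [30,-10,0,0,0,-7.1,50],
    [60,-20,0,0,0,-14.2,50],
    [90,-30,0,0,0,-21.3,50],
    [120,-40,0,0,0,-28.4,50],
    [157,-45,0,0,0,-35.5,50],
    [157,-45,0,0,0,-42.6,50],
    [157,-45,0,0,0,-49.7,50],
    [157,-45,0,0,0,-56.8,50],
    [157,-45,0,0,0,-63.9,50],
    [157,-45,0,0,0,-71,50]
  ]
}}

```text
clock: 27.0
eef_pos: [0.4995, -0.0629, 0.2446]
tcp_rot: [-0.001, 0.218, 0.976, 0.0]
wrist_force: [0.2, 0.2, -0.8]
grip_width: 0.0501
```

Emit:
{"api": "arm_command", "payload": {
  "plan": [
    [0,0,0,0,0,-7,50],
    [0,0,0,0,0,-14,50],
    [0,0,0,0,0,-17.6,50],
    [0,0,0,0,0,-17.6,50],
    [0,0,0,0,0,-17.6,50]
  ]
}}

```text
clock: 27.42
eef_pos: [0.4996, -0.0629, 0.2448]
tcp_rot: [-0.0, 0.071, 0.997, 0.0]
wrist_force: [-0.7, 0.6, -0.1]
grip_width: 0.0499
```

```bash
cat > k.py <<'E'
from h import *
import sys
# billets: green tops, pose from depth
viewer.capture('wrist'); im,D=viewer.capture('wrist'); m=viewer.camera_model('wrist'); W=cloud(m,D)
if len(sys.argv)>1: cv2.imwrite(f'pics/{sys.argv[1]}.png',im)
hsv=cv2.cvtColor(im,cv2.COLOR_BGR2HSV); gm=((hsv[...,0]>40)&(hsv[...,0]<85)&(hsv[...,1]>120)&(W[...,2]>.02)&(W[...,2]<.09)).astype(np.uint8)
n,l,st,_=cv2.connectedComponentsWithStats(gm)
for i in range(1,n):
    if st[i,4]<80: continue
    Q=W[l==i]; zt=np.percentile(Q[:,2],90); q=Q[Q[:,2]>zt-.005][:,:2].astype(np.float32)*1000
    r=cv2.minAreaRect(q); print('px',st[i,:2]+st[i,2:4]//2,'n',st[i,4],'ztop',zt.round(4),'c',np.round(r[0],1),'size',np.round(r[1],1),'ang',round(r[2],1))
s=arm.read_state(); print(s['clock'],np.round(s['eef_pos'],4),s['grip_width'])
E
python3 k.py w11
```

```text
27.5167 [ 0.4997 -0.0629  0.2449] 0.049860906799752434
```

View pics/w11.png

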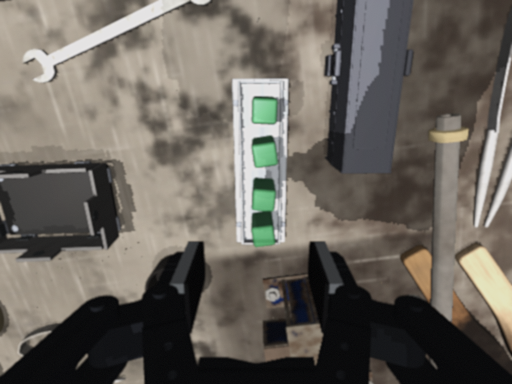

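```bash
python3 -c "
import cv2;im=cv2.imread('pics/w11.png');h=cv2.cvtColor(im,cv2.COLOR_BGR2HSV);print(h[108,264],h[150,264],h[186,263],h[222,262],h[194,263])"
sed -i 's/(hsv\[...,0\]>40)&(hsv\[...,0\]<85)&(hsv\[...,1\]>120)&/(hsv[...,0]>35)\&(hsv[...,0]<95)\&(hsv[...,1]>90)\&(hsv[...,2]>90)\&/; s/st\[i,4\]<80/st[i,4]<40/' k.py; python3 k.py
```

```text
[ 69  89 207] [ 69  94 200] [ 68 113  52] [ 70 116  55] [ 69 102 192]
px [265 110] n 360 ztop 0.0585 c [445.5 -48. ] size [21.5 21.9] ang 81.8
px [265 154] n 439 ztop 0.0584 c [486.4 -53.4] size [21.6 22.3] ang 89.4
px [264 200] n 438 ztop 0.0586 c [533.2 -61.1] size [21.5 22.5] ang 78.7
px [263 235] n 392 ztop 0.0584 c [573.  -66.9] size [22.6 21.9] ang 89.9
27.6167 [ 0.4997 -0.0629  0.245 ] 0.0497588480933297
```

```bash
python3 -c "
from h import *
print(goto([.4455,-.048,.046],82))"
```

```text
[55.7, 7.2, 199.1, 0.0, -0.02, -0.05]
```

Emit:
{"api": "arm_command", "payload": {
  "plan": [
    [41,7,0,0,0,0,50],
    [56,7,40,0,0,0,50],
    [56,7,80,0,0,0,50],
    [56,7,120,0,0,0,50],
    [56,7,155,0,0,0,50],
    [56,7,180,0,0,0,50],
    [56,7,199,0,0,0,50],
    [56,7,199,0,0,0,50],
    [56,7,199,0,0,0,40],
    [56,7,199,0,0,0,32]
  ],
  "force": 30
}}

```text
clock: 28.45
eef_pos: [0.4459, -0.0484, 0.0472]
tcp_rot: [0.001, 0.07, 0.998, -0.0]
wrist_force: [0.3, -0.4, -0.2]
grip_width: 0.0322
```

Emit:
{"api": "arm_command", "payload": {
  "plan": [
    [0,0,0,0,0,0,15],
    [0,0,0,0,0,0,15],
    [0,0,0,0,0,0,15],
    [0,0,0,0,0,0,15],
    [0,0,-10,0,0,0,15],
    [0,0,-30,0,0,0,15],
    [0,0,-60,0,0,0,15],
    [0,0,-85,0,0,0,15],
    [0,0,-85,0,0,0,15],
    [0,0,-85,0,0,0,15]
  ]
}}

```text
clock: 29.28
eef_pos: [0.4463, -0.0485, 0.1329]
tcp_rot: [0.002, 0.07, 0.998, -0.0]
wrist_force: [-0.1, 0.8, -1.5]
grip_width: 0.0234
```

```bash
python3 -c "
from h import *
print(goto([.4927,-.3259,.132],83.5))"
```

```text
[-84.4, -268.3, 1.4, -0.04, 0.23, -1.47]
```

Emit:
{"api": "arm_command", "payload": {
  "plan": [
    [-13,-41,0,0,0,-1.5,15],
    [-26,-80,0,0,0,-1.5,15],
    [-39,-120,0,0,0,-1.5,15],
    [-52,-160,0,0,0,-1.5,15],
    [-64,-200,0,0,0,-1.5,15],
    [-76,-240,0,0,0,-1.5,15],
    [-84,-268,0,0,0,-1.5,15],
    [-84,-268,0,0,0,-1.5,15],
    [-84,-268,0,0,0,-1.5,15]
  ]
}}

```text
clock: 30.03
eef_pos: [0.4909, -0.3264, 0.1299]
tcp_rot: [-0.001, 0.057, 0.998, 0.0]
wrist_force: [0.6, 0.3, -1.7]
grip_width: 0.0235
```

Emit:
{"api": "arm_command", "payload": {
  "plan": [
    [0,0,30,0,0,0,15],
    [0,0,55,0,0,0,15],
    [0,0,72,0,0,0,15],
    [0,0,80,0,0,0,15],
    [0,0,82,0,0,0,15],
    [0,0,82,0,0,0,15]
  ]
}}

```text
clock: 30.53
eef_pos: [0.4909, -0.3236, 0.0491]
tcp_rot: [-0.001, 0.056, 0.998, 0.001]
wrist_force: [-0.0, -0.6, -0.2]
grip_width: 0.0235
```

Emit:
{"api": "arm_command", "payload": {
  "plan": [
    [0,0,1,0,0,0,24],
    [0,0,1,0,0,0,28],
    [0,0,1,0,0,0,32],
    [0,0,1,0,0,0,32],
    [0,0,-15,0,0,0,32],
    [0,0,-45,0,0,0,32],
    [0,0,-85,0,0,0,40],
    [-10,41,-125,0,0,0,50],
    [-20,80,-165,0,0,0,50],
    [-30,120,-195,0,0,0,50]
  ]
}}

```text
clock: 31.37
eef_pos: [0.5237, -0.2383, 0.2206]
tcp_rot: [0.001, 0.057, 0.998, -0.0]
wrist_force: [0.7, -0.4, 0.1]
grip_width: 0.05
```

```bash
python3 k.py w12; python3 -c "
from h import *
print(goto([.4864,-.0534,.132],89))"
```

```text
px [459 107] n 740 ztop 0.0559 c [486.1 -56.6] size [23.3 23.9] ang 1.6
px [152 146] n 498 ztop 0.0581 c [ 490.3 -327.1] size [23.1 23.1] ang 84.7
px [446 160] n 624 ztop 0.0558 c [532.3 -64.1] size [23.3 22.8] ang 79.4
px [437 201] n 535 ztop 0.0557 c [572.4 -69.8] size [22.4 22.5] ang 0.9
31.4667 [ 0.5259 -0.2363  0.2229] 0.05005401158384027
[59.8, 177.7, 90.2, -0.13, 0.34, -5.28]
```

View pics/w12.png

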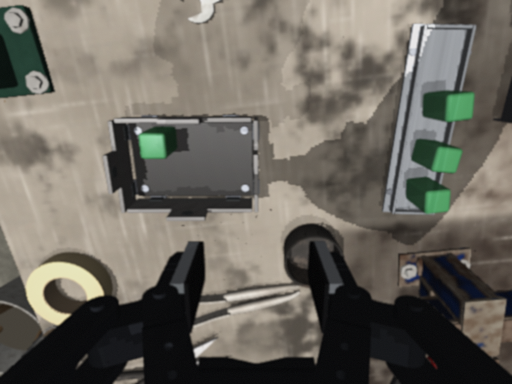

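Emit:
{"api": "arm_command", "payload": {
  "plan": [
    [14,41,0,0,0,-2,50],
    [28,80,20,0,0,-5,50],
    [42,120,40,0,0,-5,50],
    [56,160,60,0,0,-5,50],
    [60,178,85,0,0,-5,50],
    [60,178,115,0,0,-5,50],
    [60,178,145,0,0,-5,50],
    [60,178,165,0,0,-5,50],
    [60,178,176,0,0,-5,50],
    [60,178,176,0,0,-5,50]
  ]
}}

```text
clock: 32.3
eef_pos: [0.4824, -0.055, 0.0401]
tcp_rot: [-0.002, 0.013, 1.0, 0.0]
wrist_force: [-1.2, 0.4, -1.6]
grip_width: 0.0496
```

Emit:
{"api": "arm_command", "payload": {
  "plan": [
    [0,0,0,0,0,0,40],
    [0,0,0,0,0,0,30],
    [0,0,0,0,0,0,15],
    [0,0,0,0,0,0,15],
    [0,0,0,0,0,0,15],
    [0,0,-10,0,0,0,15],
    [0,0,-30,0,0,0,15],
    [0,0,-60,0,0,0,15],
    [0,0,-85,0,0,0,15],
    [0,0,-85,0,0,0,15]
  ]
}}

```text
clock: 33.13
eef_pos: [0.486, -0.0558, 0.1319]
tcp_rot: [0.003, 0.013, 1.0, -0.001]
wrist_force: [0.7, -0.3, -0.7]
grip_width: 0.0236
```

```bash
python3 -c "
from h import *
viewer.capture('top'); s=arm.read_state(); print(s['eef_pos'],s['grip_width'])
print(goto([.5325,-.3305,.131],83.5))"
```

```text
[ 0.4853667  -0.05562964  0.12974608] 0.023334919994252204
[-54.1, -273.6, -0.7, -0.06, 0.26, 5.04]
```

Emit:
{"api": "arm_command", "payload": {
  "plan": [
    [-8,-41,0,0,0,5,15],
    [-16,-80,0,0,0,5,15],
    [-24,-120,0,0,0,5,15],
    [-32,-160,0,0,0,5,15],
    [-40,-200,0,0,0,5,15],
    [-48,-240,0,0,0,5,15],
    [-54,-273,0,0,0,5,15],
    [-54,-273,0,0,0,5,15],
    [-54,-273,0,0,0,5,15]
  ]
}}

```text
clock: 33.93
eef_pos: [0.5306, -0.331, 0.1259]
tcp_rot: [-0.001, 0.058, 0.998, 0.0]
wrist_force: [0.5, 0.4, -1.4]
grip_width: 0.0235
```

Emit:
{"api": "arm_command", "payload": {
  "plan": [
    [0,0,30,0,0,0,15],
    [0,0,55,0,0,0,15],
    [0,0,72,0,0,0,15],
    [0,0,80,0,0,0,15],
    [0,0,82.5,0,0,0,15],
    [0,0,82.5,0,0,0,15]
  ]
}}

```text
clock: 34.43
eef_pos: [0.5305, -0.3281, 0.0451]
tcp_rot: [-0.0, 0.056, 0.998, 0.0]
wrist_force: [0.5, -0.1, 0.1]
grip_width: 0.0235
```

Emit:
{"api": "arm_command", "payload": {
  "plan": [
    [0,0,0,0,0,0,24],
    [0,0,0,0,0,0,28],
    [0,0,0,0,0,0,32],
    [0,0,0,0,0,0,32],
    [0,0,-15,0,0,0,32],
    [0,0,-45,0,0,0,32],
    [0,0,-85,0,0,0,40],
    [0,41,-125,0,0,0,50],
    [0,80,-165,0,0,0,50],
    [0,120,-195,0,0,0,50]
  ]
}}

```text
clock: 35.27
eef_pos: [0.5412, -0.2387, 0.2175]
tcp_rot: [0.0, 0.057, 0.998, -0.0]
wrist_force: [1.6, -1.0, -0.2]
grip_width: 0.0499
```

```bash
python3 k.py w13; python3 k.py|tail -5;  python3 -c "
from h import *
print(goto([.5328,-.062,.046],79))"
```

```text
px [148 127] n 407 ztop 0.0581 c [ 490.7 -326.9] size [23.2 22.3] ang 81.0
px [450 142] n 668 ztop 0.0559 c [533.1 -64.3] size [23.5 23.1] ang 80.7
px [152 175] n 590 ztop 0.0581 c [ 532.9 -331.8] size [23.3 22.2] ang 83.6
px [440 186] n 579 ztop 0.0558 c [572.9 -70.3] size [23.2 22.5] ang 0.9
35.3667 [ 0.5428 -0.2364  0.2202] 0.050501630363718804
px [150 129] n 433 ztop 0.0586 c [ 489.4 -325.4] size [22.9 23.1] ang 83.1
px [457 144] n 695 ztop 0.0569 c [532.4 -62.5] size [23.4 22.7] ang 77.1
px [155 176] n 598 ztop 0.0587 c [ 531.9 -329.8] size [23.  22.4] ang 81.6
px [447 188] n 595 ztop 0.0567 c [572.5 -68.3] size [22.6 23.2] ang 0.0
35.4667 [ 0.5417 -0.2388  0.2161] 0.0496973031665496
[28.7, 174.8, 169.9, -0.05, 0.08, 4.61]
```

Emit:
{"api": "arm_command", "payload": {
  "plan": [
    [7,41,0,0,0,2,50],
    [14,80,20,0,0,4.6,50],
    [21,120,40,0,0,4.6,50],
    [28,160,60,0,0,4.6,50],
    [28.5,175,80,0,0,4.6,50],
    [28.5,175,115,0,0,4.6,50],
    [28.5,175,145,0,0,4.6,50],
    [28.5,175,162,0,0,4.6,50],
    [28.5,175,170,0,0,4.6,50],
    [28.5,175,170,0,0,4.6,50]
  ]
}}

```text
clock: 36.3
eef_pos: [0.5314, -0.0624, 0.0433]
tcp_rot: [-0.002, 0.097, 0.995, 0.0]
wrist_force: [-0.2, 0.0, 0.4]
grip_width: 0.0501
```

Emit:
{"api": "arm_command", "payload": {
  "plan": [
    [0,0,0,0,0,0,40],
    [0,0,0,0,0,0,30],
    [0,0,0,0,0,0,15],
    [0,0,0,0,0,0,15],
    [0,0,0,0,0,0,15],
    [0,0,-10,0,0,0,15],
    [0,0,-30,0,0,0,15],
    [0,0,-60,0,0,0,15],
    [0,0,-85,0,0,0,15],
    [0,0,-85,0,0,0,15]
  ]
}}

```text
clock: 37.13
eef_pos: [0.5346, -0.0625, 0.1353]
tcp_rot: [0.003, 0.096, 0.995, -0.001]
wrist_force: [0.5, 0.4, -0.1]
grip_width: 0.0237
```

```bash
python3 -c "
from h import *
viewer.capture('top'); s=arm.read_state(); print(s['eef_pos'],s['grip_width'])
print(goto([.4995,-.2663,.131],83.5))"
```

```text
[ 0.53400013 -0.06238866  0.13302604] 0.023660321086987176
[-5.3, -206.7, 2.1, -0.03, 0.27, -4.56]
```

Emit:
{"api": "arm_command", "payload": {
  "plan": [
    [-1,-41,0,0,0,-4.5,15],
    [-2,-80,0,0,0,-4.5,15],
    [-3,-120,0,0,0,-4.5,15],
    [-4,-160,0,0,0,-4.5,15],
    [-5,-195,0,0,0,-4.5,15],
    [-5,-207,0,0,0,-4.5,15],
    [-5,-207,0,0,0,-4.5,15],
    [-5,-207,0,0,0,-4.5,15]
  ]
}}

```text
clock: 37.85
eef_pos: [0.4974, -0.266, 0.1298]
tcp_rot: [-0.0, 0.058, 0.998, 0.0]
wrist_force: [-0.3, 0.1, 0.2]
grip_width: 0.0233
```

Emit:
{"api": "arm_command", "payload": {
  "plan": [
    [0,0,30,0,0,0,15],
    [0,0,55,0,0,0,15],
    [0,0,72,0,0,0,15],
    [0,0,80,0,0,0,15],
    [0,0,82.5,0,0,0,15],
    [0,0,82.5,0,0,0,15]
  ]
}}

```text
clock: 38.35
eef_pos: [0.4977, -0.2644, 0.0483]
tcp_rot: [-0.0, 0.056, 0.998, 0.0]
wrist_force: [0.8, 0.2, -0.4]
grip_width: 0.0236
```

Emit:
{"api": "arm_command", "payload": {
  "plan": [
    [0,0,1,0,0,0,24],
    [0,0,1,0,0,0,27],
    [0,0,1,0,0,0,30],
    [0,0,1,0,0,0,30],
    [0,0,-15,0,0,0,30],
    [0,0,-45,0,0,0,30],
    [0,0,-85,0,0,0,40],
    [0,20,-125,0,0,0,50],
    [0,40,-165,0,0,0,50],
    [0,60,-190,0,0,0,50]
  ]
}}

```text
clock: 39.18
eef_pos: [0.5047, -0.2062, 0.2408]
tcp_rot: [0.001, 0.058, 0.998, -0.0]
wrist_force: [1.3, -0.6, 0.1]
grip_width: 0.0499
```

```bash
python3 k.py >/dev/null; python3 k.py;  python3 -c "
from h import *
print(goto([.5725,-.067,.046],89))"
```

```text
px [133 168] n 539 ztop 0.0584 c [ 489.5 -325.3] size [22.9 23.3] ang 83.2
px [195 168] n 531 ztop 0.0586 c [ 496.3 -265.5] size [23.1 22.7] ang 83.9
px [189 202] n 820 ztop 0.0365 c [ 537.9 -283.1] size [45.4 23. ] ang 80.4
px [400 218] n 450 ztop 0.0564 c [572.1 -67.7] size [22.2 22.6] ang 89.3
39.3833 [ 0.505  -0.2062  0.2385] 0.04971053747459067
[-51.0, 146.1, 192.5, -0.04, 0.08, -5.5]
```

```bash
python3 -c "
from h import *
print(goto([.5333,-.3236,.043],83.5))"
```

```text
[-41.1, -113.3, 195.6, -0.04, 0.08, -0.0]
```

Emit:
{"api": "arm_command", "payload": {
  "plan": [
    [-14,-41,0,0,0,0,10],
    [-28,-80,0,0,0,0,0],
    [-41,-113,40,0,0,0,0],
    [-41,-113,80,0,0,0,0],
    [-41,-113,100,0,0,0,0],
    [-41,-113,130,0,0,0,0],
    [-41,-113,160,0,0,0,0],
    [-41,-113,180,0,0,0,0],
    [-41,-113,195,0,0,0,0],
    [-41,-113,195,0,0,0,0]
  ],
  "force": 25
}}

```text
clock: 40.22
eef_pos: [0.5301, -0.3225, 0.0384]
tcp_rot: [-0.003, 0.058, 0.998, 0.002]
wrist_force: [-0.5, 0.2, -1.0]
grip_width: 0.0002
```

Emit:
{"api": "arm_command", "payload": {
  "plan": [
    [0,3,0,0,0,0,0],
    [0,6,0,0,0,0,0],
    [0,9,0,0,0,0,0],
    [0,12,0,0,0,0,0],
    [0,15,0,0,0,0,0],
    [0,18,0,0,0,0,0],
    [0,18,0,0,0,0,0]
  ]
}}

```text
clock: 40.8
eef_pos: [0.5347, -0.305, 0.0433]
tcp_rot: [0.0, 0.057, 0.998, -0.0]
wrist_force: [1.0, 0.5, -0.4]
grip_width: 0.0002
```

Emit:
{"api": "arm_command", "payload": {
  "plan": [
    [0,-4,0,0,0,0,0],
    [0,-4,-30,0,0,0,0],
    [0,-4,-60,0,0,0,0],
    [0,-4,-100,0,0,0,40],
    [0,30,-140,0,0,0,50],
    [0,70,-180,0,0,0,50],
    [0,110,-195,0,0,0,50],
    [0,110,-195,0,0,0,50],
    [0,110,-195,0,0,0,50]
  ]
}}

```text
clock: 41.55
eef_pos: [0.5482, -0.1935, 0.2414]
tcp_rot: [0.002, 0.056, 0.998, -0.001]
wrist_force: [0.6, -0.4, -0.4]
grip_width: 0.0497
```

```bash
viewer=1 python3 k.py >/dev/null; python3 k.py;  python3 -c "
from h import *
print(goto([.5725,-.067,.046],89))"
```

```text
px [111 127] n 470 ztop 0.0601 c [ 490.1 -325. ] size [23.1 23.1] ang 83.1
px [177 127] n 308 ztop 0.0599 c [ 497.2 -265.3] size [22.7 22. ] ang 83.3
px [186 167] n 897 ztop 0.038 c [ 539.8 -269.4] size [45.2 22.7] ang 83.2
px [392 181] n 533 ztop 0.058 c [573.1 -67.6] size [23.  23.5] ang 89.5
41.75 [ 0.5469 -0.1971  0.2372] 0.04983351756925345
[-10.7, 132.1, 191.2, 0.01, -0.06, -5.6]
```

Emit:
{"api": "arm_command", "payload": {
  "plan": [
    [-4,41,0,0,0,-3,50],
    [-8,80,20,0,0,-5.6,50],
    [-11,120,50,0,0,-5.6,50],
    [-11,132,80,0,0,-5.6,50],
    [-11,132,115,0,0,-5.6,50],
    [-11,132,145,0,0,-5.6,50],
    [-11,132,170,0,0,-5.6,50],
    [-11,132,185,0,0,-5.6,50],
    [-11,132,191,0,0,-5.6,50],
    [-11,132,191,0,0,-5.6,50]
  ],
  "force": 30
}}

```text
clock: 42.58
eef_pos: [0.5722, -0.0671, 0.0453]
tcp_rot: [-0.002, 0.009, 1.0, 0.0]
wrist_force: [0.5, -1.0, -0.1]
grip_width: 0.0499
```

Emit:
{"api": "arm_command", "payload": {
  "plan": [
    [0,0,0,0,0,0,40],
    [0,0,0,0,0,0,30],
    [0,0,0,0,0,0,15],
    [0,0,0,0,0,0,15],
    [0,0,0,0,0,0,15],
    [0,0,-10,0,0,0,15],
    [0,0,-30,0,0,0,15],
    [0,0,-60,0,0,0,15],
    [0,0,-85,0,0,0,15],
    [0,0,-85,0,0,0,15]
  ]
}}

```text
clock: 43.42
eef_pos: [0.5751, -0.0668, 0.1374]
tcp_rot: [0.003, 0.008, 1.0, -0.001]
wrist_force: [0.5, 0.1, 1.0]
grip_width: 0.0236
```

```bash
python3 -c "
from h import *
viewer.capture('top'); s=arm.read_state(); print(s['eef_pos'],s['grip_width'])
print(goto([.5324,-.3315,.131],83.5))"
```

```text
[ 0.57445384 -0.06669289  0.13506476] 0.02349382793257946
[37.6, -265.5, 4.2, -0.05, 0.27, 5.54]
```

Emit:
{"api": "arm_command", "payload": {
  "plan": [
    [6,-41,0,0,0,5.5,15],
    [12,-80,0,0,0,5.5,15],
    [18,-120,0,0,0,5.5,15],
    [24,-160,0,0,0,5.5,15],
    [30,-200,0,0,0,5.5,15],
    [36,-240,0,0,0,5.5,15],
    [37.5,-265,0,0,0,5.5,15],
    [37.5,-265,0,0,0,5.5,15],
    [37.5,-265,0,0,0,5.5,15]
  ]
}}

```text
clock: 44.22
eef_pos: [0.5305, -0.3317, 0.1312]
tcp_rot: [-0.0, 0.057, 0.998, 0.0]
wrist_force: [-1.2, 0.6, -0.3]
grip_width: 0.0238
```

Emit:
{"api": "arm_command", "payload": {
  "plan": [
    [0,0,30,0,0,0,15],
    [0,0,55,0,0,0,15],
    [0,0,72,0,0,0,15],
    [0,0,80,0,0,0,15],
    [0,0,82.5,0,0,0,15],
    [0,0,82.5,0,0,0,15]
  ]
}}

```text
clock: 44.72
eef_pos: [0.5311, -0.3292, 0.0498]
tcp_rot: [-0.0, 0.056, 0.998, 0.0]
wrist_force: [0.2, 1.0, -0.9]
grip_width: 0.0233
```

Emit:
{"api": "arm_command", "payload": {
  "plan": [
    [0,0,1,0,0,0,15],
    [0,0,1,0,0,0,25],
    [0,0,1,0,0,0,28],
    [0,0,1,0,0,0,31],
    [0,0,1,0,0,0,31],
    [0,0,-15,0,0,0,31],
    [0,0,-45,0,0,0,31],
    [0,0,-85,0,0,0,40],
    [0,20,-125,0,0,0,60],
    [0,40,-165,0,0,0,85]
  ]
}}

```text
clock: 45.55
eef_pos: [0.535, -0.2937, 0.2108]
tcp_rot: [0.0, 0.057, 0.998, -0.0]
wrist_force: [-0.1, -0.1, 0.8]
grip_width: 0.063
```

Emit:
{"api": "arm_command", "payload": {
  "plan": [
    [20,40,-30,0,0,0,85],
    [40,80,-60,0,0,0,85],
    [60,110,-80,0,0,0,85],
    [60,110,-80,0,0,0,85],
    [60,110,-80,0,0,0,85],
    [60,110,-80,0,0,0,85]
  ]
}}

```text
clock: 46.05
eef_pos: [0.4882, -0.1771, 0.29]
tcp_rot: [0.001, 0.056, 0.998, -0.0]
wrist_force: [-0.1, -1.1, 0.0]
grip_width: 0.0855
```

```bash
python3 k.py w14; cat > l.py <<'E'
from h import *
im,D=viewer.capture('wrist'); m=viewer.camera_model('wrist'); W=cloud(m,D); z=W[...,2]
reg=(W[...,0]>.28)&(W[...,0]<.56)&(W[...,1]>-.0)&(W[...,1]<.115)
for lo,hi in ((.05,.061),(.062,.075)):
    P=W[reg&(z>lo)&(z<hi)][:,:2].astype(np.float32)
    if len(P)>50: print('cover',lo,len(P),cv2.minAreaRect(P*1000),np.median(W[reg&(z>lo)&(z<hi)][:,2]))
for n in ('tab_left_pad','tab_right_pad'):
    for o in finder.landmark_of('wrist',n)[:2]: print(n,np.round(o['at']),round(o['p'],2),np.round(at_z(m,o['at'],.0515),4))
reg=(W[...,0]>.38)&(W[...,0]<.63)&(W[...,1]>-.12)&(W[...,1]<-.0)
P=W[reg&(z>.016)&(z<.028)][:,:2].astype(np.float32); print('curb',len(P),cv2.minAreaRect(P*1000))
P=W[reg&(z>.0075)&(z<.03)][:,:2].astype(np.float32); print('case',len(P),cv2.minAreaRect(P*1000))
for o in finder.landmark_of('wrist','case')[:1]: print('case',o['at'],o['p'],at_z(m,o['at'],0))
E
python3 l.py
```

```text
px [127 175] n 398 ztop 0.0598 c [ 490.  -325.1] size [22.7 22.7] ang 82.7
px [181 175] n 373 ztop 0.0599 c [ 497.  -265.5] size [23.2 21.8] ang 83.9
px [188 204] n 628 ztop 0.0378 c [ 539.8 -269.5] size [45.1 23.2] ang 83.1
px [130 209] n 344 ztop 0.0597 c [ 530.5 -330.4] size [22.1 22.1] ang 83.7
46.15 [ 0.4883 -0.1781  0.2885] 0.08517018871442032
cover 0.05 1367 ((435.65875244140625, 52.22563934326172), (70.42594909667969, 157.10804748535156), 87.81732177734375) 0.05545457621666178
cover 0.062 7907 ((439.2002258300781, 50.1983528137207), (50.18572235107422, 155.22276306152344), 82.241455078125) 0.06712354034147971
tab_left_pad [508.  68.] 0.62 [0.4243 0.0885 0.0515]
tab_right_pad [442.  68.] 0.84 [0.4168 0.0221 0.0515]
curb 1094 ((509.6804504394531, -60.48522186279297), (46.42154312133789, 183.56871032714844), 82.36212158203125)
case 6991 ((508.97125244140625, -60.43197250366211), (58.2872428894043, 186.2235565185547), 82.3158187866211)
```

View pics/w14.png

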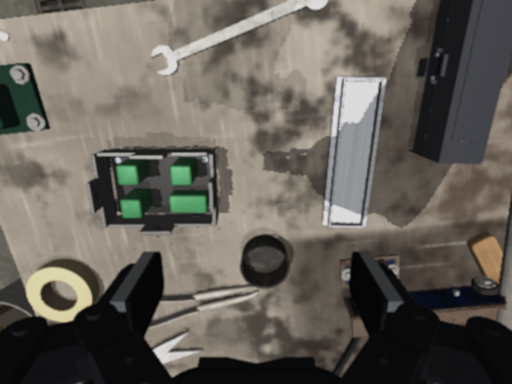

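```bash
python3 -c "
from h import *
print(goto([.42,.054,.30],82.2))"
```

```text
[94.2, 223.1, -11.6, 0.03, -0.07, 1.28]
```

Emit:
{"api": "arm_command", "payload": {
  "plan": [
    [16,38,-5,0,0,1.3,85],
    [32,76,-11,0,0,1.3,85],
    [48,114,-11,0,0,1.3,85],
    [64,152,-11,0,0,1.3,85],
    [80,190,-11,0,0,1.3,85],
    [94,223,-11,0,0,1.3,85],
    [94,223,-11,0,0,1.3,85],
    [94,223,-11,0,0,1.3,85],
    [94,223,-11,0,0,1.3,85]
  ]
}}

```text
clock: 47.1
eef_pos: [0.4202, 0.0541, 0.2998]
tcp_rot: [-0.0, 0.068, 0.998, -0.0]
wrist_force: [-0.2, 0.3, 0.6]
grip_width: 0.085
```

```bash
python3 k.py|tail -1; python3 l.py;  python3 -c "
from h import *
print(rot()[1],goto([.42,.054,.049],82.2))"
```

```text
47.2 [0.4204 0.0534 0.2998] 0.08468899012563254
cover 0.05 486 ((441.96722412109375, 65.85346221923828), (97.94758605957031, 232.27296447753906), 89.45822143554688) 0.05618234196232577
cover 0.062 7541 ((438.7021484375, 78.75354766845703), (102.9400405883789, 229.44371032714844), 82.15222930908203) 0.0672852168096773
tab_left_pad [289. 158.] 0.56 [0.4282 0.0901 0.0515]
tab_right_pad [228. 156.] 0.43 [0.416  0.0199 0.0515]
curb 859 ((509.2756652832031, -60.16376495361328), (47.50237274169922, 183.98931884765625), 82.01560974121094)
case 5508 ((509.09320068359375, -60.593719482421875), (59.69660186767578, 187.6356964111328), 82.2754898071289)
case [226.8, 155.3] 0.74 [0.42597275 0.01281517 0.        ]
[0.42015882 0.05369101 0.2998815 ] [0.1, 0.3, 250.9, -0.0, -0.02, -0.06]
```

```bash
cat > n.py <<'E'
from h import *
im,D=viewer.capture('wrist'); m=viewer.camera_model('wrist'); W=cloud(m,D); z=W[...,2]
n,l,st,c=cv2.connectedComponentsWithStats(((z>.062)&(z<.075)).astype(np.uint8))
for i in range(1,n):
    if st[i,4]>800: print(st[i],cv2.minAreaRect(W[l==i][:,:2].astype(np.float32)*1000),np.median(W[l==i][:,2]))
E
python3 n.py
```

```text
[ 233   62   48  175 7431] ((418.55828857421875, 53.92743682861328), (47.956146240234375, 196.848876953125), 82.24137115478516) 0.06731395146505625
[ 310  194   32  183 2289] ((613.0433349609375, 119.04325866699219), (27.228981018066406, 278.1749572753906), 88.83573150634766) 0.06454744530841705
[201 336 123  26 953] ((686.4900512695312, 24.640548706054688), (166.2169647216797, 33.5186882019043), 79.19795989990234) 0.06788936789744426
```

Emit:
{"api": "arm_command", "payload": {
  "plan": [
    [1.5,0,40,0,0,0,85],
    [1.5,0,80,0,0,0,85],
    [1.5,0,120,0,0,0,85],
    [1.5,0,160,0,0,0,85],
    [1.5,0,190,0,0,0,85],
    [1.5,0,215,0,0,0,85],
    [1.5,0,235,0,0,0,85],
    [1.5,0,250.5,0,0,0,85],
    [1.5,0,250.5,0,0,0,85],
    [1.5,0,250.5,0,0,0,85]
  ]
}}

```text
clock: 48.28
eef_pos: [0.4181, 0.0545, 0.0495]
tcp_rot: [-0.001, 0.068, 0.998, -0.0]
wrist_force: [-0.4, -0.4, -0.1]
grip_width: 0.0851
```

Emit:
{"api": "arm_command", "payload": {
  "plan": [
    [0,0,0,0,0,0,72],
    [0,0,0,0,0,0,64],
    [0,0,0,0,0,0,50],
    [0,0,0,0,0,0,50],
    [0,0,0,0,0,0,50],
    [0,0,0,0,0,0,50],
    [0,0,0,0,0,0,50],
    [0,0,0,0,0,0,50]
  ],
  "force": 40
}}

```text
clock: 48.95
eef_pos: [0.4195, 0.0542, 0.0513]
tcp_rot: [0.002, 0.068, 0.998, -0.001]
wrist_force: [-3.6, -2.7, 19.3]
grip_width: 0.0584
```

Emit:
{"api": "arm_command", "payload": {
  "plan": [
    [0,0,-10,0,0,0,50],
    [0,0,-25,0,0,0,50],
    [0,0,-45,0,0,0,50],
    [0,0,-65,0,0,0,50],
    [0,0,-80,0,0,0,50],
    [0,0,-80,0,0,0,50],
    [0,0,-80,0,0,0,50],
    [0,0,-80,0,0,0,50]
  ]
}}

```text
clock: 49.62
eef_pos: [0.4181, 0.0547, 0.1291]
tcp_rot: [-0.0, 0.068, 0.998, 0.0]
wrist_force: [-0.0, 0.3, -2.5]
grip_width: 0.0582
```

```bash
python3 -c "
from h import *
viewer.capture('wrist')
s=arm.read_state();print(s['clock'],s['eef_pos'],s['grip_width'],s['wrist_force'])
print(goto([.5097,-.0602,.128],82.25))"; python3 n.py
```

```text
49.6667 [0.41790713 0.05468948 0.12880663] 0.05814867000484067 [-0.41353702  0.76260129 -2.13520225]
[-106.5, -101.4, 0.7, -0.0, -0.06, -0.02]
```

Emit:
{"api": "arm_command", "payload": {
  "plan": [
    [-25,-25,0,0,0,0,50],
    [-50,-50,0,0,0,0,50],
    [-78,-75,0,0,0,0,50],
    [-106.5,-101.5,0,0,0,0,50],
    [-106.5,-101.5,0,0,0,0,50],
    [-106.5,-101.5,0,0,0,0,50],
    [-106.5,-101.5,0,0,0,0,50],
    [-106.5,-101.5,0,0,0,0,50]
  ]
}}

```text
clock: 50.38
eef_pos: [0.5093, -0.0596, 0.129]
tcp_rot: [-0.001, 0.067, 0.998, 0.0]
wrist_force: [-0.6, 0.1, -3.0]
grip_width: 0.0586
```

```bash
cat > p.py <<'E'
from h import *
viewer.capture('wrist'); im,D=viewer.capture('wrist'); m=viewer.camera_model('wrist'); r,p=rot()
W=cloud(m,D); z=W[...,2]; print('tcp',p.round(4))
k=(z>p[2]+.005)&(z<p[2]+.03); n,l,st,c=cv2.connectedComponentsWithStats(k.astype(np.uint8)); 
for i in range(1,n):
    if st[i,4]<3000: continue
    L=r.inv().apply(W[l==i]-p)*1000   # tool frame mm
    print(st[i],'x',np.percentile(L[:,0],[.2,99.8]).round(1),'z',np.median(L[:,2]).round(1))
    for lo,hi in ((20,50),(60,90)):
        s=L[(L[:,0]>lo)&(L[:,0]<hi)]; print(lo,len(s),'y edges',np.percentile(s[:,1],[.5,99.5]).round(1))
    zz=[np.median(L[(abs(L[:,0]-a)<5)][:,2]).round(2) for a in (25,45,65,85)]; print('z along x',zz)
E
python3 p.py; python3 -c "
from h import *
print(goto([.5097,-.0602,.128],82.25))"
```

```text
tcp [ 0.5095 -0.0595  0.1295]
[  175    15   209   348 47978] x [-28.6  99.7] z -15.7
20 10044 y edges [-23.5  22.5]
60 14290 y edges [-23.7  22.5]
z along x [np.float64(-15.84), np.float64(-15.87), np.float64(-15.93), np.float64(-15.43)]
[-0.2, -0.7, 1.5, 0.01, -0.03, 0.04]
```

Emit:
{"api": "arm_command", "payload": {
  "plan": [
    [0,-0.4,15,0,0,0,50],
    [0,-0.4,30,0,0,0,50],
    [0,-0.4,42,0,0,0,50],
    [0,-0.4,52,0,0,0,50],
    [0,-0.4,60,0,0,0,50],
    [0,-0.4,65,0,0,0,50],
    [0,-0.4,65,0,0,0,50],
    [0,-0.4,65,0,0,0,50]
  ]
}}

```text
clock: 51.15
eef_pos: [0.5101, -0.0605, 0.0648]
tcp_rot: [0.0, 0.068, 0.998, -0.0]
wrist_force: [-0.6, 0.2, -2.4]
grip_width: 0.0584
```

Emit:
{"api": "arm_command", "payload": {
  "plan": [
    [0,0,2.5,0,0,0,50],
    [0,0,5,0,0,0,50],
    [0,0,7.5,0,0,0,50],
    [0,0,9.5,0,0,0,50],
    [0,0,9.5,0,0,0,50]
  ]
}}

```text
clock: 51.57
eef_pos: [0.51, -0.0607, 0.0546]
tcp_rot: [-0.0, 0.068, 0.998, 0.0]
wrist_force: [-0.4, 0.3, -2.2]
grip_width: 0.0583
```

No contact resistance so far; about 2 mm more to go.

Emit:
{"api": "arm_command", "payload": {
  "plan": [
    [0,0,1,0,0,0,50],
    [0,0,2,0,0,0,50],
    [0,0,2,0,0,0,50],
    [0,0,2,0,0,0,50]
  ]
}}

```text
clock: 51.9
eef_pos: [0.5102, -0.0607, 0.0531]
tcp_rot: [0.0, 0.068, 0.998, -0.0]
wrist_force: [-0.4, -0.1, 0.1]
grip_width: 0.0579
```

Emit:
{"api": "arm_command", "payload": {
  "plan": [
    [0,0,0.5,0,0,0,50],
    [0,0,1,0,0,0,50],
    [0,0,1,0,0,0,50]
  ]
}}

```text
clock: 52.15
eef_pos: [0.5103, -0.0607, 0.0529]
tcp_rot: [0.0, 0.068, 0.998, -0.0]
wrist_force: [-6.1, 1.3, 15.3]
grip_width: 0.0578
```

Emit:
{"api": "arm_command", "payload": {
  "plan": [
    [0,0,0,0,0,0,59],
    [0,0,0,0,0,0,62],
    [0,0,0,0,0,0,66],
    [0,0,0,0,0,0,72],
    [0,0,0,0,0,0,85],
    [0,0,0,0,0,0,85],
    [0,0,0,0,0,0,85],
    [0,0,-40,0,0,0,85],
    [0,0,-80,0,0,0,85],
    [0,0,-120,0,0,0,85]
  ]
}}

```text
clock: 52.98
eef_pos: [0.5095, -0.0605, 0.1735]
tcp_rot: [-0.001, 0.068, 0.998, 0.0]
wrist_force: [1.4, -0.8, 0.1]
grip_width: 0.085
```

Emit:
{"api": "arm_command", "payload": {
  "plan": [
    [15,-30,-40,0,0,0,85],
    [30,-60,-80,0,0,0,85],
    [30,-90,-110,0,0,0,85],
    [30,-110,-130,0,0,0,85],
    [30,-110,-130,0,0,0,85],
    [30,-110,-130,0,0,0,85],
    [30,-110,-130,0,0,0,85]
  ]
}}

```text
clock: 53.57
eef_pos: [0.4655, -0.1655, 0.3014]
tcp_rot: [-0.0, 0.068, 0.998, 0.0]
wrist_force: [0.4, 0.1, 0.1]
grip_width: 0.0846
```

```bash
python3 g.py w15; python3 k.py; python3 n.py; python3 -c "
from h import *
im,D=viewer.capture('top'); im=cv2.imread('pics/w15.png'); a=cv2.resize(im,(640,480)); cv2.imwrite('pics/w15b.png',a)
viewer.capture('wrist'); m=viewer.camera_model('wrist')
for n in ('tab_left_pad','tab_right_pad'):
    for o in finder.landmark_of('wrist',n)[:2]: print(n,np.round(o['at']),round(o['p'],2),np.round(at_z(m,o['at'],.053),4))"
```

```text
near 323 rmax 56.4 theta [1.52 1.53 1.58] lug v [-15.4  15.3]
far 661 rmax 55.9 theta [1.51 1.54 1.56] lug v [-15.1  15.2]
left 343 rmax 56.3 theta [1.53 1.55 1.59] lug v [-15.6  15.4]
right 724 rmax 56.0 theta [1.5  1.55 1.56] lug v [-14.4  15.4]
53.6667 [ 0.4653 -0.1646  0.3007] 0.0850441274149733
px [125 195] n 359 ztop 0.0606 c [ 490.3 -325. ] size [22.8 23.3] ang 81.9
px [176 195] n 334 ztop 0.0608 c [ 497.8 -265.1] size [23.1 22.3] ang 83.1
px [184 220] n 565 ztop 0.0386 c [ 540.1 -269.1] size [44.4 23.1] ang 82.9
px [130 227] n 321 ztop 0.0606 c [ 530.9 -330.2] size [22.6 23.2] ang 84.1
53.7667 [ 0.4654 -0.1645  0.3009] 0.08480848526604004
[ 325   94   60  166 6986] ((509.01068115234375, -60.569190979003906), (48.445274353027344, 196.38107299804688), 82.03458404541016) 0.06879717111164382
[ 428  132   84  191 2446] ((602.054443359375, 119.83847045898438), (101.89433288574219, 236.10313415527344), 70.15670013427734) 0.06470452989603728
tab_left_pad [334. 168.] 0.73 [ 0.4927 -0.0764  0.053 ]
tab_left_pad [164. 198.] 0.7 [ 0.5024 -0.2832  0.053 ]
tab_right_pad [320. 182.] 0.45 [ 0.5077 -0.0944  0.053 ]
```

View pics/w15b.png

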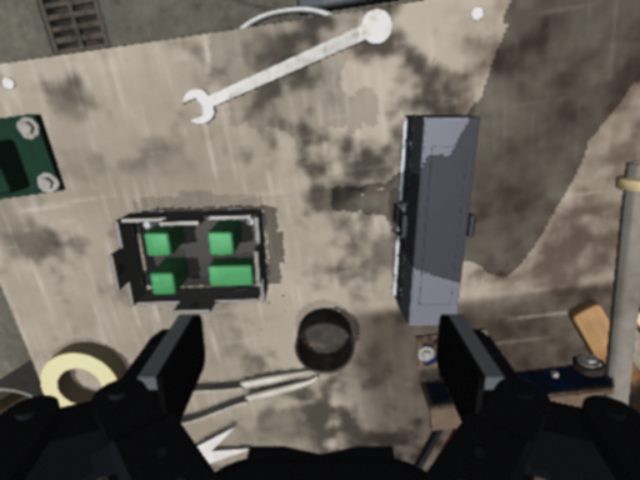

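Emit:
{"api": "arm_command", "payload": {
  "plan": [
    [-20,40,0,0,0,0,85],
    [-30,80,0,0,0,0,85],
    [-30,108,0,0,0,0,85],
    [-30,108,0,0,0,0,85],
    [-30,108,0,0,0,0,85],
    [-30,108,0,0,0,0,85]
  ]
}}

```text
clock: 54.52
eef_pos: [0.5098, -0.0627, 0.302]
tcp_rot: [-0.0, 0.067, 0.998, -0.0]
wrist_force: [0.4, 0.4, -0.4]
grip_width: 0.0852
```

```bash
sed -i 's#pics/w1.png#pics/w16.png#' c.py; python3 c.py; python3 n.py; python3 -c "
import cv2; a=cv2.imread('pics/w16.png')[90:220,190:330]; b=cv2.imread('pics/w1.png')[90:220,190:330]
cv2.imwrite('pics/cmp.png',cv2.resize(cv2.hconcat([b,a]),(784,364)))"
```

```text
0.5098 -0.0627 0.302
[[0.134, 0.941, 0.311, 0.429], [0.991, -0.127, -0.043, -0.052], [-0.0, 0.314, -0.949, 0.425]] 326.2189928214964
tab_left_pad [287. 154.] 0.7 [ 0.5135 -0.0282  0.053 ]
tab_left_pad [ 93. 163.] 0.52 [ 0.4932 -0.2534  0.053 ]
tab_right_pad [232. 155.] 0.71 [ 0.5057 -0.0908  0.053 ]
cover [259. 145.] 0.95 [ 0.5082 -0.0599  0.0015]
0.05 317 ((508.5219421386719, -59.698699951171875), (68.61758422851562, 190.1902618408203), 84.46802520751953) 0.05696981230087239
0.064 7399 ((510.0010986328125, -59.76161193847656), (47.91283416748047, 197.6467742919922), 82.37003326416016) 0.06868034661832817
[ 237   63   47  174 7377] ((509.23895263671875, -59.64888381958008), (47.95529556274414, 195.94322204589844), 82.2153091430664) 0.0686927705356824
[ 409  102   28  204 2785] ((605.4224853515625, 119.81156921386719), (27.19239616394043, 261.4278564453125), 89.75685119628906) 0.06447462686267619
```

View pics/cmp.png

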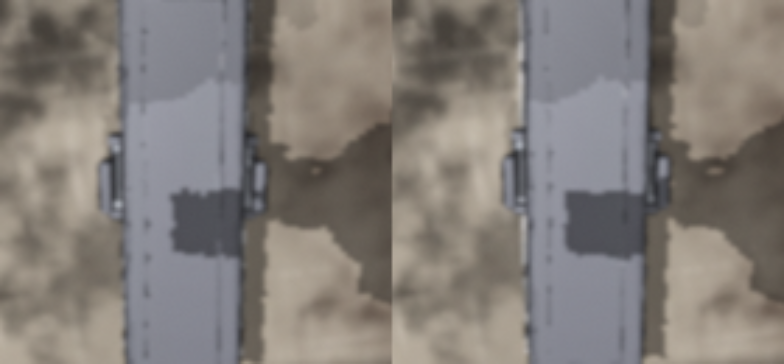

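```bash
python3 -c "
from workcell import sign_off; print(sign_off())"
```

```text
the job is handed in; nothing more can be done
None
```

The job is done and handed in at about 55 s, but no verdict was reported. I squeezed the tabs and lifted the cover off, folded all four walls up, moved the four billets into the box, and clipped the cover back onto the empty case.

**Billets:** all four rest on the box floor, none on another. Three stand. The fourth was found lying down at a check partway through; I did not see whether it was the announced knock or my own move. I pushed it 14 mm along to make room for the last one. It still lies within the limits.

**Walls:** the last depth check gave 1.53 to 1.55 rad for each wall, against the required 1.45.

**Cover:** the hood top is at 68.7 mm, the same as at the start. The centre is within about 1 mm and the angle within about 0.2° of the starting pose. Its tab pads are back out at about 68.6 mm across, as they were before. The tab angles themselves could not be read, so "both caught" rests on that width and on a picture match with the start. One angled view gave implausible tab positions; the straight-down view did not.

The other things on the bench were not touched as far as I could see, though I did not measure their positions again at the end.

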